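# Close the specimen flasks for transport

### The job

Close the steel specimen flasks for transport: tighten the tapered brass plug of every flask in the white block clockwise until it goes snug, without forcing it on and ruining the thread. Then put a white cover over each plug and press it down until it is fully home, the flasks staying in their wells; a spare cover stays standing on the bench. Leave the two bottles where they are.

Things in the scene. Friction and masses are not known exactly. Their poses are not given: they have to be found in the camera images.
- block: Holding block fixed to the blue tiled bench: white, 104 x 420 x 34 mm (x, y, z), with four square wells in a row, 60 mm wide, 28 mm deep, 100 mm apart along its y (at -150, -50, 50 and 150 mm). Origin: centre of its underside. The flasks stand in the wells, which keep them from turning; a well may be empty.
- flask1: Square steel flask 1, 56 x 56 x 70 mm, 0.7 kg, in a well (absent in some runs). Origin: centre of its underside, about 6 mm above the bench; z up. On its flat top, 70 mm above the origin: a 3 mm flange 54 mm wide, a boss 35 mm wide and 16 mm high, round the boss a black seat ring 51 mm wide, and the brass plug, whose head is an upright bar 31 x 14 mm, 88 to 118 mm above the origin.
- plug1_head (a point): Centre of the top face of plug 1's bar head, on the plug's axis, 118 mm above the flask's origin. x runs along the bar's 31 mm length, y across its 14 mm thickness, z up; it turns with the plug. Clockwise seen from above tightens. It turns freely (0.03 N m) for 0.8 to 2.2 rad, different each time, before the taper bites. It stays as left and does not drop as it turns.
- plug1_snug (a joint): How far plug 1 has been turned since its taper began to bite, rad: 0 while it turns freely, then grows to 0.4 while the torque needed rises from 0.4 to 0.72 N m. Above 0.06 the plug counts as snug; past 0.4 it is being overtightened (1.1 N m).
- plug1_strip (a joint): How far plug 1 has been overtightened, in rad, at 1.1 N m: 0 unless it was turned on past snug. Above 0.2 the thread is ruined.
- flask2: Square steel flask 2, 56 x 56 x 70 mm, 0.7 kg, in a well (absent in some runs). Origin: centre of its underside, about 6 mm above the bench; z up. On its flat top, 70 mm above the origin: a 3 mm flange 54 mm wide, a boss 35 mm wide and 16 mm high, round the boss a black seat ring 51 mm wide, and the brass plug, whose head is an upright bar 31 x 14 mm, 88 to 118 mm above the origin.
- plug2_head (a point): Centre of the top face of plug 2's bar head, on the plug's axis, 118 mm above the flask's origin. x runs along the bar's 31 mm length, y across its 14 mm thickness, z up; it turns with the plug. Clockwise seen from above tightens. It turns freely (0.03 N m) for 0.8 to 2.2 rad, different each time, before the taper bites. It stays as left and does not drop as it turns.
- plug2_snug (a joint): How far plug 2 has been turned since its taper began to bite, rad: 0 while it turns freely, then grows to 0.4 while the torque needed rises from 0.4 to 0.72 N m. Above 0.06 the plug counts as snug; past 0.4 it is being overtightened (1.1 N m).
- plug2_strip (a joint): How far plug 2 has been overtightened, in rad, at 1.1 N m: 0 unless it was turned on past snug. Above 0.2 the thread is ruined.
- flask3: Square steel flask 3, 56 x 56 x 70 mm, 0.7 kg, in a well (absent in some runs). Origin: centre of its underside, about 6 mm above the bench; z up. On its flat top, 70 mm above the origin: a 3 mm flange 54 mm wide, a boss 35 mm wide and 16 mm high, round the boss a black seat ring 51 mm wide, and the brass plug, whose head is an upright bar 31 x 14 mm, 88 to 118 mm above the origin.
- plug3_head (a point): Centre of the top face of plug 3's bar head, on the plug's axis, 118 mm above the flask's origin. x runs along the bar's 31 mm length, y across its 14 mm thickness, z up; it turns with the plug. Clockwise seen from above tightens. It turns freely (0.03 N m) for 0.8 to 2.2 rad, different each time, before the taper bites. It stays as left and does not drop as it turns.
- plug3_snug (a joint): How far plug 3 has been turned since its taper began to bite, rad: 0 while it turns freely, then grows to 0.4 while the torque needed rises from 0.4 to 0.72 N m. Above 0.06 the plug counts as snug; past 0.4 it is being overtightened (1.1 N m).
- plug3_strip (a joint): How far plug 3 has been overtightened, in rad, at 1.1 N m: 0 unless it was turned on past snug. Above 0.2 the thread is ruined.
- flask4: Square steel flask 4, 56 x 56 x 70 mm, 0.7 kg, in a well (absent in some runs). Origin: centre of its underside, about 6 mm above the bench; z up. On its flat top, 70 mm above the origin: a 3 mm flange 54 mm wide, a boss 35 mm wide and 16 mm high, round the boss a black seat ring 51 mm wide, and the brass plug, whose head is an upright bar 31 x 14 mm, 88 to 118 mm above the origin.
- plug4_head (a point): Centre of the top face of plug 4's bar head, on the plug's axis, 118 mm above the flask's origin. x runs along the bar's 31 mm length, y across its 14 mm thickness, z up; it turns with the plug. Clockwise seen from above tightens. It turns freely (0.03 N m) for 0.8 to 2.2 rad, different each time, before the taper bites. It stays as left and does not drop as it turns.
- plug4_snug (a joint): How far plug 4 has been turned since its taper began to bite, rad: 0 while it turns freely, then grows to 0.4 while the torque needed rises from 0.4 to 0.72 N m. Above 0.06 the plug counts as snug; past 0.4 it is being overtightened (1.1 N m).
- plug4_strip (a joint): How far plug 4 has been overtightened, in rad, at 1.1 N m: 0 unless it was turned on past snug. Above 0.2 the thread is ruined.
- cover1: White plastic push-on cover 1, loose on the bench, mouth down: a round cup 46 mm in outer, 40 mm in inner diameter, 48 mm high, closed top 4 mm thick, 40 g. Origin: centre of its open rim; z up through the closed top. Any cover fits any plug: its rim rests on the seat ring, 84 mm above the flask's origin; about 6 N on top moves ring and cover down 6 mm to fully home (78 mm), where they stay.
- cover2: White plastic push-on cover 2, loose on the bench, mouth down: a round cup 46 mm in outer, 40 mm in inner diameter, 48 mm high, closed top 4 mm thick, 40 g. Origin: centre of its open rim; z up through the closed top. Any cover fits any plug: its rim rests on the seat ring, 84 mm above the flask's origin; about 6 N on top moves ring and cover down 6 mm to fully home (78 mm), where they stay.
- cover3: White plastic push-on cover 3, loose on the bench, mouth down: a round cup 46 mm in outer, 40 mm in inner diameter, 48 mm high, closed top 4 mm thick, 40 g. Origin: centre of its open rim; z up through the closed top. Any cover fits any plug: its rim rests on the seat ring, 84 mm above the flask's origin; about 6 N on top moves ring and cover down 6 mm to fully home (78 mm), where they stay.
- cover4: White plastic push-on cover 4, loose on the bench, mouth down: a round cup 46 mm in outer, 40 mm in inner diameter, 48 mm high, closed top 4 mm thick, 40 g. Origin: centre of its open rim; z up through the closed top. Any cover fits any plug: its rim rests on the seat ring, 84 mm above the flask's origin; about 6 N on top moves ring and cover down 6 mm to fully home (78 mm), where they stay.
- spray: White bottle, 64 mm diameter, 170 mm high, a bystander. Origin: centre of its underside.
- dropper: Small green bottle, 36 mm diameter, 90 mm high, a bystander. Origin: centre of its underside.
- tube_rack: White rack 70 x 160 mm with capped sample tubes, 94 mm high in all, fixed, a bystander. Origin: centre of its underside.

How it is judged:
By the outcome, as a careful person would: the job done as asked, in the order asked, and still so for the second after the job is handed in, with the robot touching nothing.
Of flask1, flask2, flask3, flask4 only 3 to 4 are there at a start; the rules pass over those that are not, and their reading is None.
At some moment in a run one of cover1, cover2, cover3, cover4 may be knocked a few centimetres aside while the robot is not near it.
It also fails if it takes over 210 s, if anything falls off the work surface, if the arm or the gripper's body presses on something with over 40 N, if the wrist force passes 120 N, or if a joint passes its speed limit or range.

### The arm

A 6-joint arm with a two-finger parallel gripper is mounted at the origin on the work surface. World frame = base frame: x ahead of the robot, y to its left, z up, the work surface at z = 0. Lengths are in m, angles in rad, forces in N, time in s.
With the tool pointing down it reaches from about 0.35 to 0.775 m from the base axis. Payload 7.3 kg.
Tool frame: the origin (TCP) lies between the finger pads; the fingertips stand 25 mm ahead of it and the grasp point (between the pads) lies 6 mm ahead of it; y points along the fingers, z is the direction in which the jaws open and shut, and the axes are right-handed (so a half turn about y gives the same grasp; the last joint's range is limited). The gripper opens to 92 mm and grips with 3 to 60 N. Pads are 19 mm wide; open, the fingers measure 130 mm over their backs; the gripper's body (75 mm by 190 mm) begins 47 mm behind the grasp point.
Start: joints at [-1.309, 0.342, 1.524, -0, 1.275, -0.146], TCP at [0.208, -0.482, 0.22] pointing down, gripper open.
Joint ranges: [-2.53, 2.53], [-0.77, 2.02], [0.04, 2.7], [-1, 4.14], [0.28, 2.66], [-3.11, 3.11]. Speed limits (rad/s): [2.57, 2.57, 3.14, 3.14, 3.14, 3.14].

### API

Orientations are given as [roll, pitch, yaw] about the fixed x, y, z axes, in that order (R = Rz(yaw) Ry(pitch) Rx(roll)).
In Python, from cell import sensors, read_camera, hand_in gives the robot as it stands. The module is installed in compiled form; this text tells all that it offers.
- The arm moves only by the tool send_rows, never from a script. Its argument "motion" is a list that holds one entry, the list of rows, each a list of 4 numbers: the shift along the tool's x, y, z in m, then the turn about the tool's y in degrees. In form: [[[tx, ty, tz, twist], ...]]. A call has 1 to 8 rows; each row is the pose to reach, as a shift and turn from the pose measured when the call began, along the tool's axes at that moment; what a row does not reach only later rows make up. A row lasts 1/10 s, in which the tool goes at most 50 mm and 8.59 degrees, less where a joint would pass 70% of its speed; a pose out of reach is approached as far as the arm can. A call with a gripper value outside its range is refused whole. "gripper" is the opening, from 0 (shut) to 1 (fully open), set as the call begins (left out, the last holds). The fingers move at their own pace and stop on an object; "grip_force" is the grip in N (left out, the last holds). Time passes only in rows, so rows that repeat a pose let the fingers close. It gives the time, the measured TCP pose, the force and the opening at its end, in the units of the state.
- sensors.observe(): the state, without advancing time (a new reading comes with each control period).
- read_camera(name): name is "scene" or "top" or "wrist"; returns a dict with "frame" (384x512x3 uint8, red, green, blue), "fx", "fy", "cx", "cy" (pixels), "extrinsics" (4x4, takes a point from world to camera coordinates). Camera axes: x right, y up, looking along -z (the intrinsics and any distortion apply to the point x, -y, -z); pixel columns grow to the right and rows downward; lengths in m; the calibration is good to about 2 mm. A picture is of the moment at which its call begins. There is no depth.
- hand_in(): hands the job in, once; it reports no verdict.
The state is a dict: "time": time; "qpos": joint angles; "qvel": joint speeds; "joint_efforts": joint torques, N m; "tool_pos": TCP position; "tool_rot": TCP orientation; "contact_force": force on the tool from outside, world axes, zero at the start; "torque": the same for the moment, N m; "opening": finger opening in m.
Only numpy, scipy, OpenCV 4.12 (cv2) and the standard library are available. Lean on these libraries where they do the work, as an engineer would, in place of code of your own. Each camera call takes 0.05 s, during which the arm holds its last target.

## Working session

There is one attempt and no reset: what is moved stays moved. The work goes in short steps, Python scripts to look and compute and a tool call to move; the robot and the scene stay as the last step left them, time stands still between calls to the robot, and variables do not carry over. Pictures are saved under pics/ and viewed, and the job is handed in when it is done.

Besides the shell and the picture viewer there is one more tool, called after "Request:" as name([rows], argument=value, ...), one row to a line, values as JSON. send_rows: Moves the arm, as the interface text tells. Its arguments: {"type":"object","properties":{"motion":{"type":"array"},"gripper":{"type":"number"},"grip_force":{"type":"number"}},"required":["motion"]}

```bash
mkdir -p pics; ls; python3 - <<'E'
from cell import sensors, read_camera
import cv2
s=sensors.observe()
print(s)
for n in ["scene","top","wrist"]:
    c=read_camera(n)
    print(n,c["fx"],c["fy"],c["cx"],c["cy"],c["extrinsics"].tolist() if hasattr(c["extrinsics"],'tolist') else c["extrinsics"], [k for k in c])
    cv2.imwrite(f"pics/{n}0.png",cv2.cvtColor(c["frame"],cv2.COLOR_RGB2BGR))
E
```

```text
pics
{'time': 0.0, 'qpos': array([-1.30895923e+00,  3.42708595e-01,  1.52501506e+00,  1.19967247e-05,
        1.27540997e+00, -1.46026553e-01]), 'qvel': array([ 0.00076215,  0.0013045 ,  0.00133413,  0.0002031 ,  0.00071334,
       -0.00125638]), 'joint_efforts': array([ 8.06163916e-04, -4.31237125e+01, -2.44215292e+01,  7.19665736e-02,
        5.59730467e-02, -1.35952723e-04]), 'tool_pos': array([ 0.2081421 , -0.48151994,  0.21955299]), 'tool_rot': array([-1.57231923e+00,  2.35572961e-04, -2.73373268e+00]), 'contact_force': array([ 0.06131347, -0.31513887, -0.37510464]), 'torque': array([0.00355764, 0.01605588, 0.01548808]), 'opening': 0.09146902026471161}
scene 458.72352157376235 458.72352157376235 261.37790975136227 192.10445714798416 [[0.37005984391601604, 0.9290078368824147, 0.0003884995636889445, -0.22293318592195654], [-0.6542703902168853, 0.26032433459257454, 0.7100433066400798, 0.2689789260400621], [0.6595346605041305, -0.2630126989899737, 0.7041579025784709, -1.8921187730602524], [0.0, 0.0, 0.0, 1.0]] ['frame', 'fx', 'fy', 'cx', 'cy', 'extrinsics']
top 419.81241268830115 419.81241268830115 255.15053445448189 197.19024023317994 [[0.024346608645395368, -0.9997030148896189, -0.0010605036890095453, 0.009393245013782877], [0.9896926777687386, 0.023953041338097773, 0.14119013910893166, -0.53048042888885], [-0.14112280545118164, -0.004487073797233556, 0.9899819291029135, -1.4121948668265156], [0.0, 0.0, 0.0, 1.0]] ['frame', 'fx', 'fy', 'cx', 'cy', 'extrinsics']
wrist 305.319071614141 305.319071614141 253.46559762218538 192.31786546233033 [[0.39592884919100646, -0.918280194344398, -0.001353164106964761, -0.523945594579582], [0.8818613194577771, 0.3806364224809759, -0.27827419414145005, 0.03434423549211646], [0.25604874462194616, 0.1089834783611682, 0.9605007245295689, -0.3918678124490949], [0.0, 0.0, 0.0, 1.0]] ['frame', 'fx', 'fy', 'cx', 'cy', 'extrinsics']
```

View pics/scene0.png

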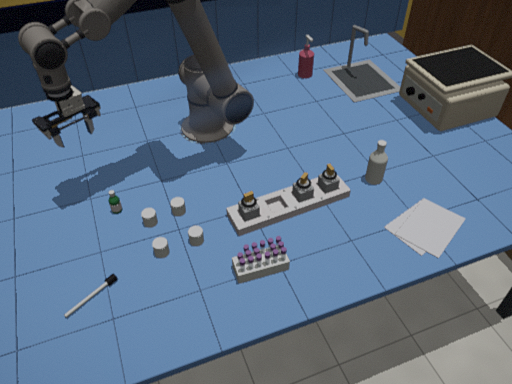

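View pics/top0.png

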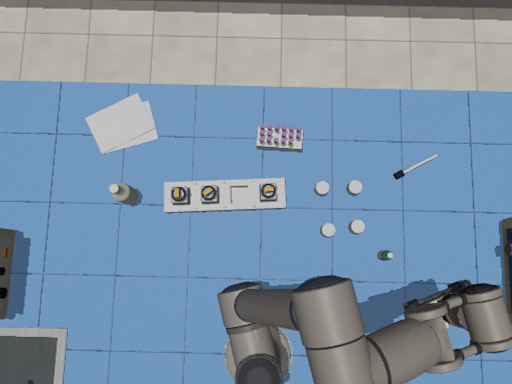

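View pics/wrist0.png

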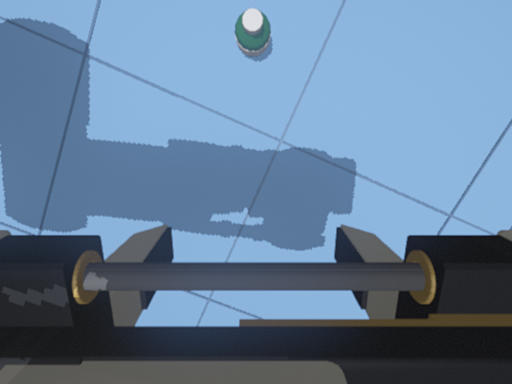

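```bash
cat > h.py <<'E'
import numpy as np, cv2, sys
from cell import sensors, read_camera
def save(c,name,box=None,scale=1):
    f=cv2.cvtColor(c["frame"],cv2.COLOR_RGB2BGR)
    if box: f=f[box[1]:box[3],box[0]:box[2]]
    f=cv2.resize(f,None,fx=scale,fy=scale,interpolation=cv2.INTER_CUBIC)
    cv2.imwrite("pics/"+name+".png",f)
def proj(c,p):
    E=np.array(c["extrinsics"]);q=(E@np.append(p,1))[:3]
    x,y,z=q[0],-q[1],-q[2]
    return np.array([c["fx"]*x/z+c["cx"],c["fy"]*y/z+c["cy"]])
def back(c,uv,z):
    E=np.array(c["extrinsics"]);R=E[:3,:3];t=E[:3,3]
    d=np.array([(uv[0]-c["cx"])/c["fx"],-(uv[1]-c["cy"])/c["fy"],-1.])
    o=-R.T@t; w=R.T@d
    return o+w*(z-o[2])/w[2]
def st():
    s=sensors.observe()
    print("t %.2f pos %s rot %s F %s T %s open %.4f q %s"%(s["time"],np.round(s["tool_pos"],4),np.round(s["tool_rot"],3),np.round(s["contact_force"],1),np.round(s["torque"],2),s["opening"],np.round(s["qpos"],3)))
    return s
def delta(target,yaw=None,s=None):
    s=s or sensors.observe()
    from scipy.spatial.transform import Rotation as Ro
    R=Ro.from_euler("xyz",s["tool_rot"]).as_matrix()
    d=R.T@(np.array(target)-s["tool_pos"])
    cur=np.arctan2(R[1,0],R[0,0])
    tw=None
    if yaw is not None:
        tw=-np.degrees((yaw-cur+np.pi)%(2*np.pi)-np.pi)
    print("delta mm",np.round(d*1000,1),"twist",tw and round(tw,1))
    return d,tw
E
python3 - <<'E'
from h import *
c=read_camera("top")
save(c,"top1",(155,165,295,225),5.5)
save(c,"top2",(305,170,405,270),6)
E
```

```text
(no output)
```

View pics/top1.png

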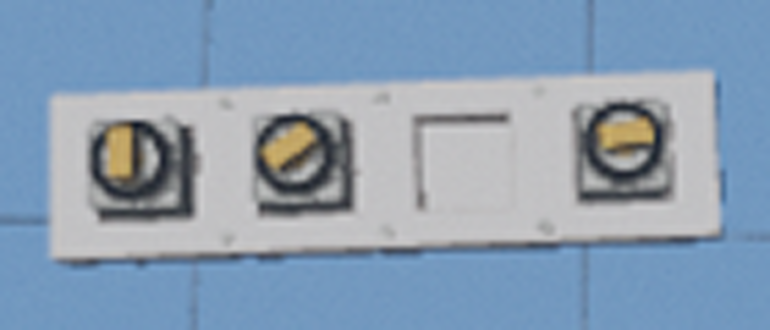

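View pics/top2.png

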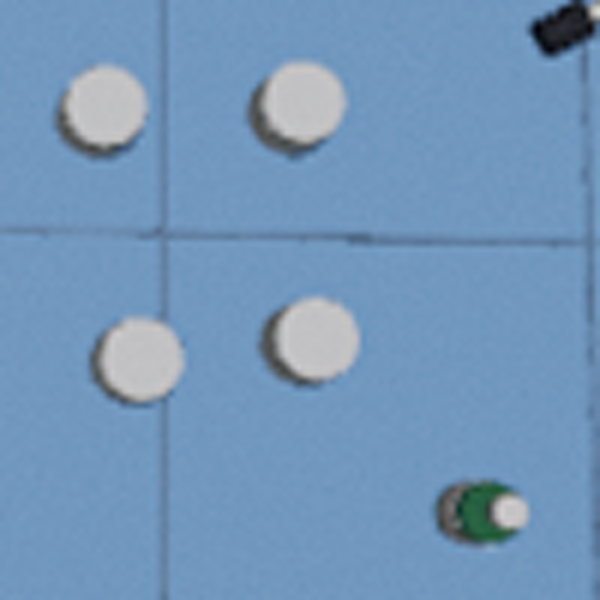

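```bash
python3 - <<'E'
from h import *
c=read_camera("top")
def px(u,v,box,s): return ((u+.5)/s-.5+box[0],(v+.5)/s-.5+box[1])
b=lambda u,v,z: back(c,px(u,v,(155,165),5.5),z)
P=np.array([b(*p,0.034) for p in [(50,95),(714,70),(720,235),(53,258)]])
print(np.round(P,4)); cen=P.mean(0); print("cen",cen, np.linalg.norm(P[1]-P[0]),np.linalg.norm(P[2]-P[1]))
for a,e in((1,0),(2,3)):
  d=P[a]-P[e]; print("yaw", np.arctan2(d[0],-d[1]))
d=(P[0]-P[1]+P[3]-P[2]); th=np.arctan2(-d[0],d[1]); print("blockyaw",th)
for k in(-150,-50,50,150):
  print(k, cen[:2]+np.array([-np.sin(th),np.cos(th)])*k/1000)
for n,p in dict(A=(121,151),B=(288,147),C=(627,134)).items(): print(n,b(*p,0.124))
for n,(p,q) in dict(A=[(121,122),(120,180)],B=[(267,164),(309,131)],C=[(600,136),(654,132)]).items():
  d=b(*q,.124)-b(*p,.124); print(n,np.degrees(np.arctan2(d[1],d[0])),np.linalg.norm(d))
for n,p in dict(c1=(105,107),c2=(303,103),c3=(142,359),c4=(316,339)).items(): print(n,back(c,px(*p,(305,170),6),.048))
print("dropper",back(c,px(510,511,(305,170),6),.09))
E
```

```text
[[ 0.5768  0.3419  0.034 ]
 [ 0.603  -0.078   0.034 ]
 [ 0.4979 -0.0833  0.034 ]
 [ 0.4732  0.3343  0.034 ]]
cen [0.53772876 0.12875838 0.034     ] 0.4207123115836596 0.10529879138580807
yaw 0.06240634005498494
yaw 0.05891264163843155
blockyaw 0.06066448432310539
-150 [ 0.54682285 -0.02096569]
-50 [0.54076012 0.07885036]
50 [0.5346974  0.17866641]
150 [0.52863467 0.27848246]
A [0.52849994 0.27769414 0.124     ]
B [0.53328014 0.17906268 0.124     ]
C [ 0.54591261 -0.02119844  0.124     ]
A -178.06550279496741 0.034704125116542986
B -49.75884540265863 0.03148357253753658
C -84.32497371828127 0.032054834049742645
c1 [ 0.56813562 -0.20709893  0.048     ]
c2 [ 0.57320369 -0.32056012  0.048     ]
c3 [ 0.42426871 -0.22826606  0.048     ]
c4 [ 0.43796694 -0.32665951  0.048     ]
dropper [ 0.34360393 -0.42106772  0.09      ]
```

```bash
python3 - <<'E'
from h import *
delta([.546,-.0212,.20],np.radians(-84.3))
E
```

```text
delta mm [-492.8   20.1 -288.8] twist -72.3
```

Request:
send_rows([
  [[-0.493,0.02,-0.289,-72.3],[-0.493,0.02,-0.289,-72.3],[-0.493,0.02,-0.289,-72.3],[-0.493,0.02,-0.289,-72.3],[-0.493,0.02,-0.289,-72.3],[-0.493,0.02,-0.289,-72.3],[-0.493,0.02,-0.289,-72.3],[-0.493,0.02,-0.289,-72.3]],
], gripper=0.5)

```text
time: 1.05
tool_pos: [0.4454, -0.1577, 0.2063]
tool_rot: [-1.571, 0.0, -1.528]
contact_force: [-0.1, 0.5, -0.1]
opening: 0.046
```

```bash
python3 - <<'E'
from h import *
st()
delta([.546,-.0212,.20],np.radians(-84.3))
E
```

```text
t 1.05 pos [ 0.4454 -0.1577  0.2063] rot [-1.571  0.    -1.528] F [-0.1  0.5 -0.1] T [-0.09 -0.14 -0.02] open 0.0460 q [-0.503  0.259  1.684  0.     1.199 -0.546]
delta mm [-132.1    6.3  106.4] twist -3.2
```

Request:
send_rows([
  [[-0.132,0.006,0.106,-3.2],[-0.132,0.006,0.106,-3.2],[-0.132,0.006,0.106,-3.2],[-0.132,0.006,0.106,-3.2],[-0.132,0.006,0.106,-3.2],[-0.132,0.006,0.106,-3.2]],
])

```text
time: 1.65
tool_pos: [0.5453, -0.0212, 0.2]
tool_rot: [-1.572, 0.0, -1.471]
contact_force: [-0.4, -0.0, 0.2]
opening: 0.0457
```

```bash
python3 - <<'E'
from h import *
st()
delta([.546,-.0212,.122],np.radians(-84.3))
c=read_camera("wrist"); save(c,"w1",None,1.5)
print(proj(c,[.546,-.0212,.124]))
E
```

```text
t 1.65 pos [ 0.5453 -0.0212  0.2   ] rot [-1.572  0.    -1.471] F [-0.4 -0.   0.2] T [-0.02 -0.06  0.01] open 0.0457 q [-0.179  0.397  1.499 -0.     1.247 -0.279]
delta mm [ 0.1 78.   0.8] twist 0.0
[253.99541528 198.87581695]
```

View pics/w1.png

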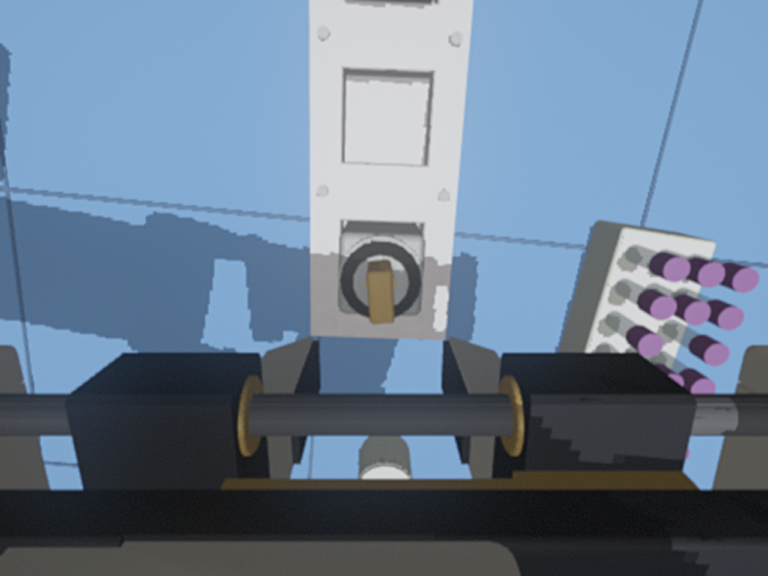

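The wrist view shows plug C's bar near (380, 300), where projection puts it (381, 298), lined up with the jaws. I'll descend and grip.

Request:
send_rows([
  [[0,0.04,0.001,0],[0,0.078,0.001,0],[0,0.078,0.001,0],[0,0.078,0.001,0]],
])

```text
time: 2.1
tool_pos: [0.5458, -0.0228, 0.1229]
tool_rot: [-1.572, 0.0, -1.474]
contact_force: [0.4, -0.1, 1.3]
opening: 0.0457
```

Request:
send_rows([
  [[0,0,0,0],[0,0,0,0],[0,0,0,0],[0,0,0,0],[0,0,0,0],[0,0,0,0]],
], gripper=0, grip_force=45)

```text
time: 2.7
tool_pos: [0.5458, -0.0227, 0.123]
tool_rot: [-1.572, 0.0, -1.473]
contact_force: [0.2, -0.0, 0.4]
opening: 0.0031
```

```bash
python3 - <<'E'
from h import *
st()
E
```

```text
t 2.70 pos [ 0.5458 -0.0227  0.123 ] rot [-1.572  0.    -1.473] F [ 0.2 -0.   0.4] T [ 0.03 -0.1   0.01] open 0.0031 q [-0.182  0.476  1.602 -0.     1.064 -0.279]
```

```bash
python3 - <<'E'
from h import *
c=read_camera("wrist"); save(c,"w2",None,1.5)
c=read_camera("scene"); save(c,"s2",(210,140,370,260),5)
E
```

```text
(no output)
```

View pics/w2.png

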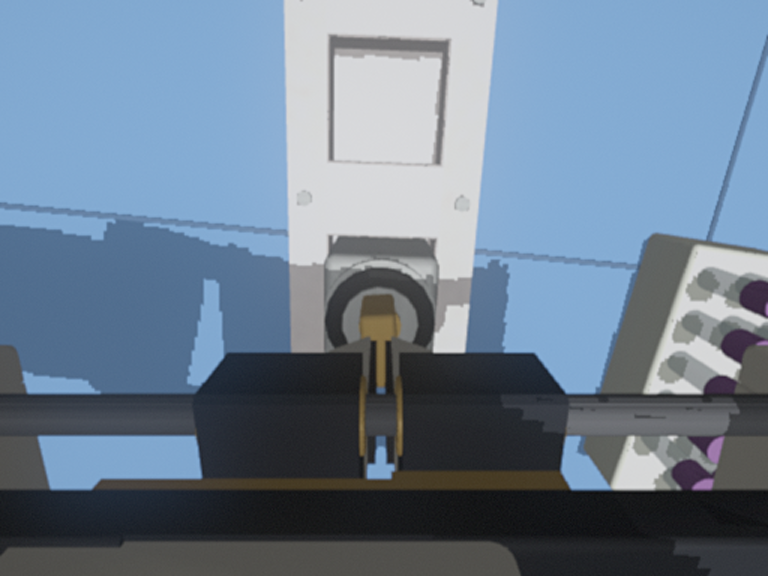

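View pics/s2.png

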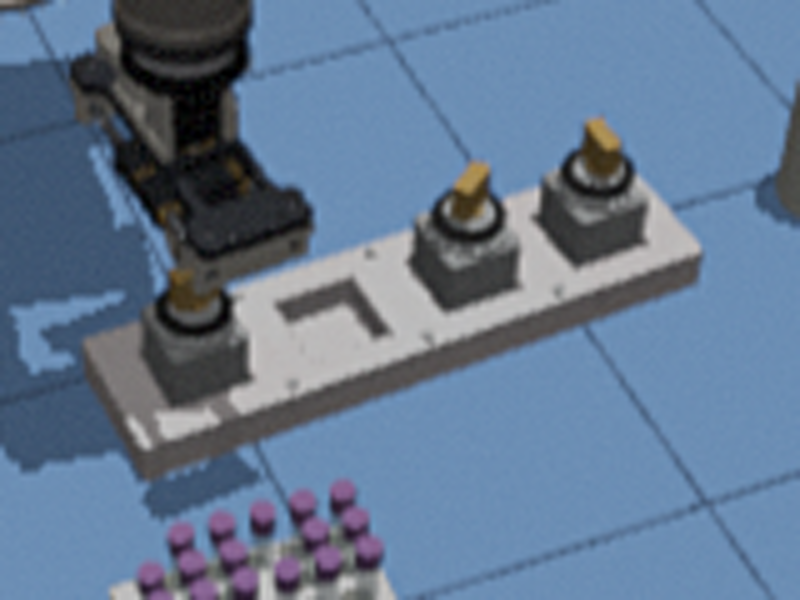

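```bash
python3 - <<'E'
from h import *
s=st()
c=read_camera("wrist")
for n,p in dict(head=[.546,-.0212,.124],e1=[.5475,-.0058,.124],e2=[.5445,-.0366,.124],tcp=s["tool_pos"],tip=s["tool_pos"]-np.array([0,0,.025]),base=[.546,-.0212,.094]).items(): print(n,proj(c,p)*1.5)
c=read_camera("top"); save(c,"t2",(225,165,325,225),7)
for n,p in dict(head=[.546,-.0212,.124]).items(): print(n,proj(c,p))
E
```

```text
t 2.80 pos [ 0.5458 -0.0228  0.1229] rot [-1.572  0.    -1.474] F [ 0.7 -0.2  0.6] T [ 0.02 -0.08 -0.01] open 0.0008 q [-0.182  0.477  1.602 -0.     1.064 -0.279]
head [380.19116456 353.47169624]
e1 [388.01438824 316.73569076]
e2 [372.7297748  388.50861537]
tcp [379.34445377 355.85719123]
tip [379.53049684 332.3264544 ]
base [380.29321398 326.01442223]
head [268.59192195 188.92805799]
```

View pics/t2.png

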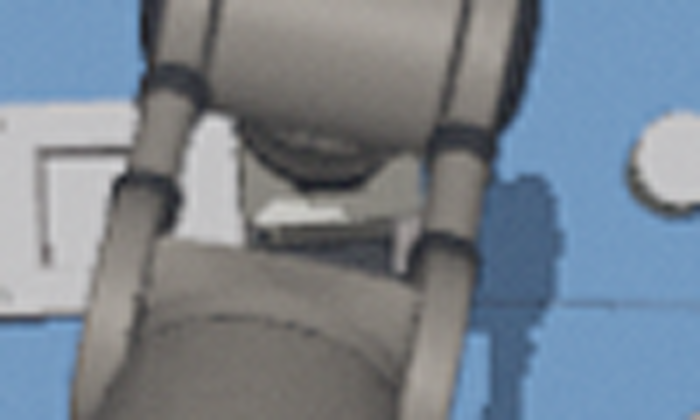

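```bash
python3 - <<'E'
from h import *
s=st()
for n in("wrist","top","scene"):
    c=read_camera(n);E=np.array(c["extrinsics"]);print(n,"campos",-E[:3,:3].T@E[:3,3])
    def pt(p,col):
        q=proj(c,p); cv2.circle(F,(int(q[0]*4),int(q[1]*4)),5,col,-1)
    F=cv2.cvtColor(c["frame"],cv2.COLOR_RGB2BGR); F=cv2.resize(F,None,fx=4,fy=4,interpolation=cv2.INTER_CUBIC)
    a=np.radians(-84.3); u=np.array([np.cos(a),np.sin(a),0]); v=np.array([-u[1],u[0],0])
    for z in(.124,.094):
      for i in(-1,1):
        for j in(-1,1): pt(np.array([.546,-.0212,z])+u*.0155*i+v*.007*j,(0,0,255) if z>.1 else (255,0,255))
    pt(s["tool_pos"]-[0,0,.025],(0,255,0)); pt(s["tool_pos"],(255,255,0))
    q=proj(c,[.546,-.0212,.11])*4; x,y=int(q[0]),int(q[1])
    cv2.imwrite(f"pics/p_{n}.png",F[max(0,y-250):y+250,max(0,x-300):x+300])
E
```

```text
t 2.90 pos [ 0.5458 -0.0228  0.1228] rot [-1.572  0.    -1.474] F [ 0.5 -1.1 -0.4] T [-0.03 -0.12 -0.03] open 0.0003 q [-0.182  0.477  1.602 -0.     1.064 -0.279]
wrist campos [0.53912271 0.05245527 0.28842192]
top campos [0.325491   0.01576045 1.47295597]
scene campos [ 1.50640148 -0.36056635  1.14145031]
```

View pics/p_wrist.png

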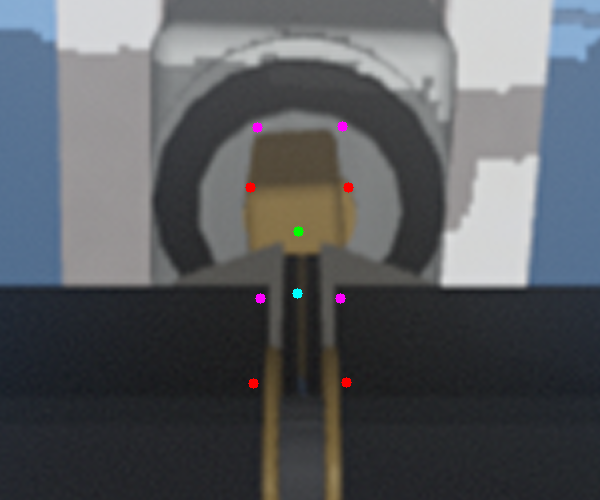

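View pics/p_scene.png

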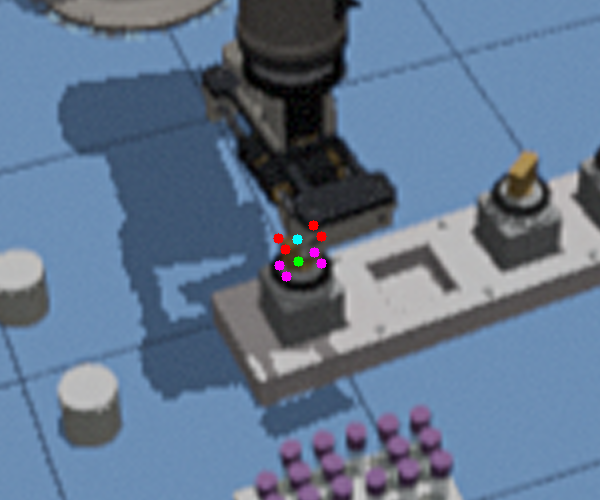

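Opening reads 0 mm. The picture suggests the fingertips are shut just above the bar rather than around it. I'll raise the arm, open the fingers and check where the tips really are.

Request:
send_rows([
  [[0,-0.05,0,0],[0,-0.05,0,0],[0,-0.05,0,0]],
])

```text
time: 3.35
tool_pos: [0.5466, -0.0229, 0.174]
tool_rot: [-1.569, -0.001, -1.474]
contact_force: [-0.9, -0.6, -1.7]
opening: 0.0006
```

```bash
cat > ov.py <<'E'
from h import *
s=st()
c=read_camera("wrist")
F=cv2.cvtColor(c["frame"],cv2.COLOR_RGB2BGR); F=cv2.resize(F,None,fx=1.5,fy=1.5,interpolation=cv2.INTER_CUBIC)
from scipy.spatial.transform import Rotation as Ro
R=Ro.from_euler("xyz",s["tool_rot"]).as_matrix()
for y,col in((0,(255,255,0)),(.006,(0,255,255)),(.025,(0,255,0))):
  for i in(-1,1):
    for j in(-1,1):
      q=proj(c,s["tool_pos"]+R@[i*.0095,y,j*s["opening"]/2])*1.5
      cv2.circle(F,(int(q[0]),int(q[1])),3,col,-1)
cv2.imwrite("pics/"+sys.argv[1]+".png",F)
E
python3 ov.py ov1
```

```text
t 3.35 pos [ 0.5466 -0.0229  0.174 ] rot [-1.569e+00 -1.000e-03 -1.474e+00] F [-0.9 -0.6 -1.7] T [-0.06 -0.15 -0.03] open 0.0006 q [-0.182  0.421  1.536 -0.     1.182 -0.279]
```

View pics/ov1.png

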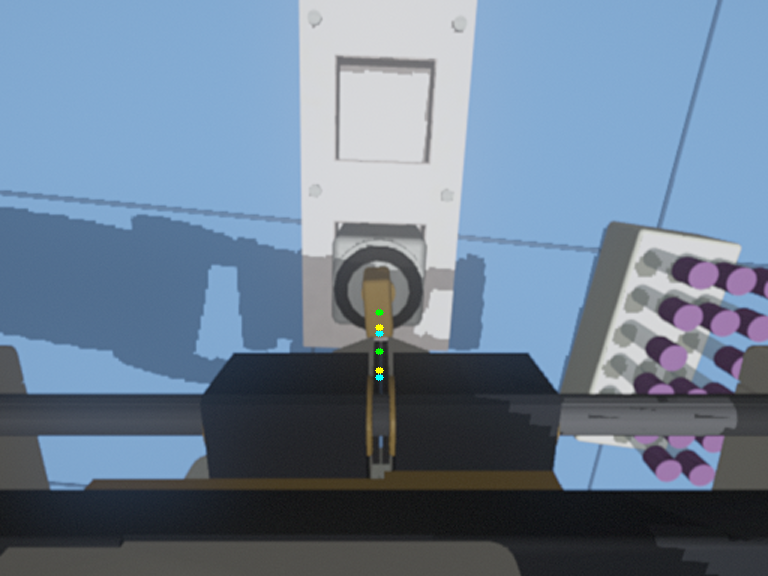

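```bash
python3 - <<'E'
from h import *
s=st()
c=read_camera("scene")
q=proj(c,s["tool_pos"]); x,y=int(q[0]),int(q[1])
F=cv2.cvtColor(c["frame"],cv2.COLOR_RGB2BGR)[y-40:y+35,x-45:x+45]
F=cv2.resize(F,None,fx=8,fy=8,interpolation=cv2.INTER_CUBIC)
for d,col in((0,(255,255,0)),(.025,(0,255,0)),(-.04,(0,0,255))):
    q=proj(c,s["tool_pos"]-[0,0,d]); cv2.circle(F,(int((q[0]-x+45+.5)*8),int((q[1]-y+40+.5)*8)),4,col,-1)
cv2.imwrite("pics/s3.png",F)
E
```

```text
t 3.40 pos [ 0.5458 -0.0228  0.1728] rot [-1.572  0.    -1.474] F [ 0. -0. -1.] T [ 0.02 -0.06  0.01] open 0.0005 q [-0.182  0.423  1.538 -0.     1.182 -0.279]
```

View pics/s3.png

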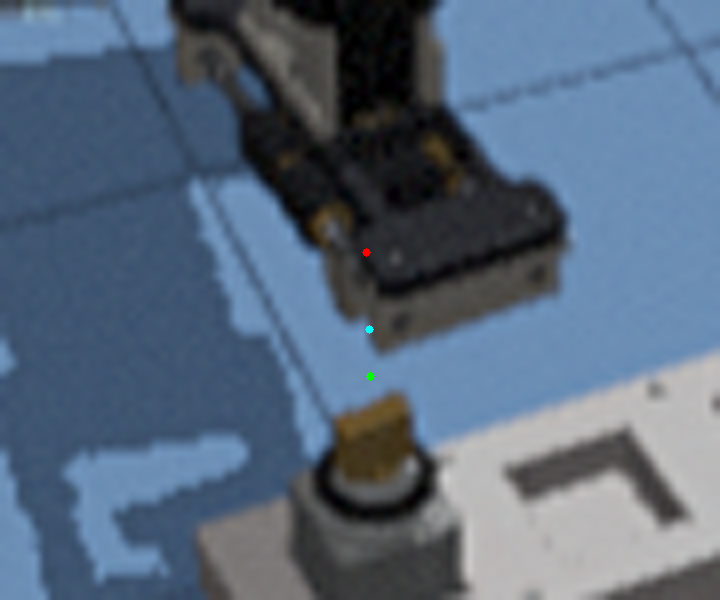

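```bash
python3 - <<'E'
from h import *
s=st()
c=read_camera("scene")
q=proj(c,s["tool_pos"]); x,y=int(q[0]),int(q[1])
from scipy.spatial.transform import Rotation as Ro
R=Ro.from_euler("xyz",s["tool_rot"]).as_matrix()
for d in(-.041,-.06,-.08):
  for i in(-1,1):
    q=proj(c,s["tool_pos"]+R@[i*.0375,d,.095]); print(d,i,((q[0]-x+45+.5)*8),((q[1]-y+40+.5)*8))
E
```

```text
t 3.45 pos [ 0.5453 -0.0227  0.1721] rot [-1.573  0.    -1.474] F [-0.4  0.5 -0.2] T [ 0.   -0.09  0.01] open 0.0002 q [-0.182  0.423  1.538 -0.     1.182 -0.279]
-0.041 -1 575.0394241126642 377.1580901824236
-0.041 1 389.31358205193055 444.78598577326557
-0.06 -1 576.0765736177873 339.3267820863705
-0.06 1 388.44089816111045 406.9418890578056
-0.08 -1 577.1914060925724 298.66189180707147
-0.08 1 387.502478315188 366.24714061296277
```

Request:
send_rows([
  [[0,0.04,0,0],[0,0.046,0,0],[0,0.048,0,0],[0,0.048,0,0]],
])

```text
time: 3.9
tool_pos: [0.5453, -0.0227, 0.1241]
tool_rot: [-1.574, 0.001, -1.474]
contact_force: [0.4, 0.2, 0.3]
opening: 0.0005
```

Request:
send_rows([
  [[0,0.002,0,0],[0,0.002,0,0]],
])

```text
time: 4.1
tool_pos: [0.5458, -0.0228, 0.123]
tool_rot: [-1.573, 0.0, -1.474]
contact_force: [-0.0, 0.0, 0.1]
opening: 0.0004
```

Request:
send_rows([
  [[0,0.003,0,0],[0,0.003,0,0]],
])

```text
time: 4.3
tool_pos: [0.5458, -0.0228, 0.1201]
tool_rot: [-1.572, 0.0, -1.474]
contact_force: [-0.3, -0.2, 0.7]
opening: 0.0005
```

Request:
send_rows([
  [[0,0.003,0,0],[0,0.003,0,0]],
])

```text
time: 4.5
tool_pos: [0.5463, -0.0229, 0.1177]
tool_rot: [-1.571, -0.0, -1.474]
contact_force: [-1.4, 0.6, 2.9]
opening: 0.0004
```

Request:
send_rows([
  [[0,0.002,0,0],[0,0.002,0,0]],
])

```text
time: 4.7
tool_pos: [0.5469, -0.023, 0.1174]
tool_rot: [-1.569, -0.001, -1.474]
contact_force: [-3.3, 0.4, 12.7]
opening: 0.0004
```

Request:
send_rows([
  [[0,0.002,0,0],[0,0.002,0,0]],
])

```text
time: 4.9
tool_pos: [0.5473, -0.023, 0.1174]
tool_rot: [-1.567, -0.001, -1.473]
contact_force: [-4.0, 0.1, 14.5]
opening: 0.0002
```

Contact with the bar top came at a reported TCP height of 0.1175, so the tips actually stand about 6 mm behind the reported TCP, not 25 mm ahead of it. From here I'll use the measured relation, tip z = TCP z + 0.0065.

Request:
send_rows([
  [[0,-0.02,-0.001,0],[0,-0.02,-0.001,0],[0,-0.02,-0.001,0],[0,-0.02,-0.001,0]],
], gripper=0.5)

```text
time: 5.3
tool_pos: [0.5458, -0.023, 0.1365]
tool_rot: [-1.568, -0.001, -1.473]
contact_force: [-0.4, 0.2, 0.7]
opening: 0.0278
```

```bash
python3 - <<'E'
from h import *
st()
delta([.546,-.0212,.0905],np.radians(-84.3))
E
```

```text
t 5.30 pos [ 0.5458 -0.023   0.1365] rot [-1.568e+00 -1.000e-03 -1.473e+00] F [-0.4  0.2  0.7] T [ 0.04 -0.1   0.06] open 0.0278 q [-0.182  0.459  1.59  -0.     1.09  -0.28 ]
delta mm [-1.8 46.   0.3] twist -0.1
```

Request:
send_rows([
  [[-0.002,0,0,0],[-0.002,0.01,0,0],[-0.002,0.02,0,0],[-0.002,0.03,0,0]],
])

```text
time: 5.7
tool_pos: [0.5452, -0.0209, 0.105]
tool_rot: [-1.569, -0.001, -1.473]
contact_force: [-0.3, 0.2, 1.1]
opening: 0.0459
```

Request:
send_rows([
  [[0,0.008,0,0],[0,0.015,0,0],[0,0.016,0,0]],
])

```text
time: 6.0
tool_pos: [0.5446, -0.0209, 0.0877]
tool_rot: [-1.571, -0.0, -1.473]
contact_force: [-0.2, 0.3, -0.0]
opening: 0.046
```

Request:
send_rows([
  [[0,0,0,0],[0,0,0,0],[0,0,0,0],[0,0,0,0],[0,0,0,0],[0,0,0,0],[0,0,0,0]],
], gripper=0, grip_force=45)

```text
time: 6.7
tool_pos: [0.5451, -0.0209, 0.0883]
tool_rot: [-1.57, -0.0, -1.473]
contact_force: [1.0, 0.1, 5.1]
opening: 0.014
```

```bash
python3 ov.py ov2
```

```text
t 6.70 pos [ 0.5451 -0.0209  0.0883] rot [-1.57  -0.    -1.473] F [1.  0.1 5.1] T [ 0.09 -0.21 -0.01] open 0.0140 q [-0.179  0.517  1.644 -0.     0.979 -0.276]
```

Gripped: the opening is 14.0 mm. Now I'll turn it clockwise.

Request:
send_rows([
  [[0,-0.002,0,8],[0,-0.002,0,16],[0,-0.002,0,24],[0,-0.002,0,32],[0,-0.002,0,40],[0,-0.002,0,40]],
])

```text
time: 7.35
tool_pos: [0.5441, -0.0207, 0.0888]
tool_rot: [-1.572, -0.001, -2.173]
contact_force: [0.6, 1.2, -9.0]
opening: 0.0137
```

```bash
python3 -c "
from h import *
st()"
```

```text
t 7.35 pos [ 0.5441 -0.0207  0.0888] rot [-1.572e+00 -1.000e-03 -2.173e+00] F [ 0.6  1.2 -9. ] T [ 0.08 -0.3  -0.03] open 0.0137 q [-0.179  0.517  1.644 -0.     0.983  0.423]
```

Request:
send_rows([
  [[0,0.002,0,6],[0,0.002,0,12],[0,0.002,0,12]],
])

```text
time: 7.65
tool_pos: [0.5446, -0.0206, 0.0882]
tool_rot: [-1.571, -0.0, -2.381]
contact_force: [-2.5, 1.4, 8.6]
opening: 0.0134
```

```bash
python3 -c "
from h import *
st()"
```

```text
t 7.65 pos [ 0.5446 -0.0206  0.0882] rot [-1.571 -0.    -2.381] F [-2.5  1.4  8.6] T [ 0.22  0.28 -0.06] open 0.0134 q [-0.179  0.517  1.644  0.     0.98   0.631]
```

Request:
send_rows([
  [[0,0,0,6],[0,0,0,12],[0,0,0,12]],
])

```text
time: 7.95
tool_pos: [0.5445, -0.0206, 0.0884]
tool_rot: [-1.571, -0.0, -2.588]
contact_force: [-0.1, -0.1, -0.0]
opening: 0.014
```

```bash
python3 -c "
from h import *
st()"
```

```text
t 7.95 pos [ 0.5445 -0.0206  0.0884] rot [-1.571 -0.    -2.588] F [-0.1 -0.1 -0. ] T [ 0.07 -0.03  0.  ] open 0.0140 q [-0.179  0.517  1.644  0.     0.981  0.838]
```

Request:
send_rows([
  [[0,0,0,6],[0,0,0,10],[0,0,0,10]],
])

```text
time: 8.25
tool_pos: [0.545, -0.0209, 0.0885]
tool_rot: [-1.57, 0.001, -2.757]
contact_force: [2.8, -0.9, -1.3]
opening: 0.014
```

```bash
python3 -c "
from h import *
st()"
```

```text
t 8.25 pos [ 0.545  -0.0209  0.0885] rot [-1.570e+00  1.000e-03 -2.757e+00] F [ 2.8 -0.9 -1.3] T [-0.14 -0.48  0.39] open 0.0140 q [-0.179  0.517  1.644 -0.     0.98   1.008]
```

Request:
send_rows([
  [[0,0,0,4],[0,0,0,7],[0,0,0,7]],
])

```text
time: 8.55
tool_pos: [0.5451, -0.0209, 0.0885]
tool_rot: [-1.57, 0.001, -2.875]
contact_force: [1.7, -0.0, -1.5]
opening: 0.0137
```

```bash
python3 -c "
from h import *
st()"
```

```text
t 8.55 pos [ 0.5451 -0.0209  0.0885] rot [-1.570e+00  1.000e-03 -2.875e+00] F [ 1.7 -0.  -1.5] T [-0.04 -0.26  0.45] open 0.0137 q [-1.780e-01  5.170e-01  1.644e+00 -1.000e-03  9.800e-01  1.126e+00]
```

Request:
send_rows([
  [[0,0,0,4],[0,0,0,8],[0,0,0,8]],
])

```text
time: 8.85
tool_pos: [0.5451, -0.0209, 0.0885]
tool_rot: [-1.57, 0.001, -3.01]
contact_force: [1.7, 0.6, -0.7]
opening: 0.0138
```

```bash
python3 -c "
from h import *
st()"
```

```text
t 8.85 pos [ 0.5451 -0.0209  0.0885] rot [-1.57e+00  1.00e-03 -3.01e+00] F [ 1.7  0.6 -0.7] T [-0.01 -0.26  0.53] open 0.0138 q [-1.780e-01  5.170e-01  1.644e+00 -1.000e-03  9.800e-01  1.261e+00]
```

Torque 0.53 N m, so plug C is snug (about 0.16–0.25 rad). I'll release it and go to plug B.

Request:
send_rows([
  [[0,0,0,0],[0,0,0,0],[0,0,0,0],[0,0,0,0]],
], gripper=0.5)

```text
time: 9.25
tool_pos: [0.5449, -0.0209, 0.0884]
tool_rot: [-1.57, 0.0, -3.009]
contact_force: [0.1, 0.1, 0.2]
opening: 0.0412
```

Request:
send_rows([
  [[0,-0.03,0,0],[0,-0.06,0,0],[0,-0.06,0,0]],
])

```text
time: 9.55
tool_pos: [0.5471, -0.0212, 0.1523]
tool_rot: [-1.568, 0.007, -3.009]
contact_force: [0.8, -0.2, -0.5]
opening: 0.0458
```

```bash
python3 -c "
from h import *
st()
delta([.534,.179,.15],np.radians(-49.8))
c=read_camera('wrist'); save(c,'w3')"
```

```text
t 9.55 pos [ 0.5471 -0.0212  0.1523] rot [-1.568  0.007 -3.009] F [ 0.8 -0.2 -0.5] T [ 0.03 -0.02  0.  ] open 0.0458 q [-1.780e-01  4.410e-01  1.570e+00 -1.000e-03  1.123e+00  1.260e+00]
delta mm [ -13.5    1.8 -200.2] twist -122.6
```

View pics/w3.png

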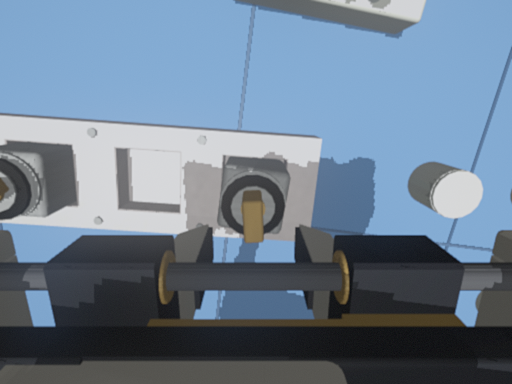

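Request:
send_rows([
  [[-0.0135,0.002,-0.2,-122.6],[-0.0135,0.002,-0.2,-122.6],[-0.0135,0.002,-0.2,-122.6],[-0.0135,0.002,-0.2,-122.6],[-0.0135,0.002,-0.2,-122.6],[-0.0135,0.002,-0.2,-122.6],[-0.0135,0.002,-0.2,-122.6],[-0.0135,0.002,-0.2,-122.6]],
])

```text
time: 10.4
tool_pos: [0.532, 0.1791, 0.1464]
tool_rot: [-1.57, -0.003, -1.802]
contact_force: [-0.5, 0.1, -0.2]
opening: 0.0463
```

```bash
python3 -c "
from h import *
st()
delta([.534,.179,.15],np.radians(-49.8))"
```

```text
t 10.40 pos [0.532  0.1791 0.1464] rot [-1.57  -0.003 -1.802] F [-0.5  0.1 -0.2] T [-0.02 -0.09  0.03] open 0.0463 q [ 0.19   0.475  1.53  -0.003  1.137  0.423]
delta mm [-0.3 -3.6  2. ] twist -53.5
```

Request:
send_rows([
  [[0,-0.004,0.002,-53.5],[0,-0.004,0.002,-53.5],[0,-0.004,0.002,-53.5],[0,-0.004,0.002,-53.5],[0,-0.004,0.002,-53.5],[0,-0.004,0.002,-53.5],[0,-0.004,0.002,-53.5],[0,-0.004,0.002,-53.5]],
])

```text
time: 11.2
tool_pos: [0.5332, 0.1785, 0.1491]
tool_rot: [-1.575, -0.001, -0.868]
contact_force: [0.2, 0.5, -0.2]
opening: 0.046
```

```bash
python3 -c "
from h import *
st()
delta([.534,.179,.09],np.radians(-49.8))
c=read_camera('wrist'); save(c,'w4')"
```

```text
t 11.20 pos [0.5332 0.1785 0.1491] rot [-1.575e+00 -1.000e-03 -8.680e-01] F [ 0.2  0.5 -0.2] T [ 0.03 -0.12  0.01] open 0.0460 q [ 0.188  0.475  1.522 -0.003  1.148 -0.513]
delta mm [ 0.1 59.1  1.2] twist 0.1
```

View pics/w4.png

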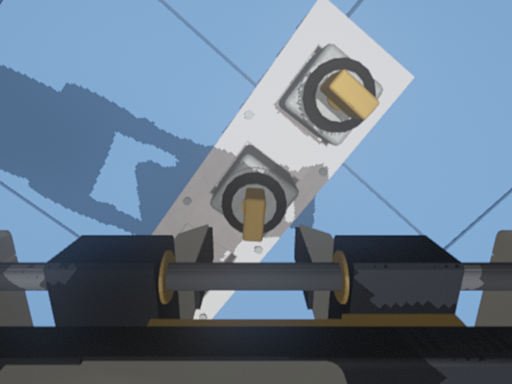

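Bar B is aligned and centred between the jaws at (254, 215). I'll descend.

Request:
send_rows([
  [[0,0.03,0.001,0],[0,0.05,0.001,0],[0,0.058,0.001,0],[0,0.058,0.001,0]],
])

```text
time: 11.65
tool_pos: [0.5331, 0.1788, 0.09]
tool_rot: [-1.577, 0.0, -0.87]
contact_force: [-0.3, -0.2, -0.3]
opening: 0.0463
```

Request:
send_rows([
  [[0,0,0,0],[0,0,0,0],[0,0,0,0],[0,0,0,0],[0,0,0,0],[0,0,0,0],[0,0,0,0]],
], gripper=0)

```text
time: 12.35
tool_pos: [0.5333, 0.1785, 0.0905]
tool_rot: [-1.577, -0.0, -0.87]
contact_force: [-1.1, -2.4, 4.7]
opening: 0.0138
```

Request:
send_rows([
  [[0,0,0,8],[0,0,0,16],[0,0,0,24],[0,0,0,32],[0,0,0,40],[0,0,0,40]],
])

```text
time: 12.95
tool_pos: [0.5332, 0.1784, 0.0906]
tool_rot: [-1.575, -0.004, -1.57]
contact_force: [-1.0, -2.0, 4.1]
opening: 0.0137
```

```bash
python3 -c "
from h import *
st()"
```

```text
t 12.95 pos [0.5332 0.1784 0.0906] rot [-1.575 -0.004 -1.57 ] F [-1.  -2.   4.1] T [-0.33  0.12 -0.07] open 0.0137 q [ 0.189  0.544  1.587 -0.004  1.016  0.19 ]
```

Request:
send_rows([
  [[0,0,0,6],[0,0,0,12],[0,0,0,12]],
])

```text
time: 13.25
tool_pos: [0.5331, 0.1785, 0.0905]
tool_rot: [-1.575, -0.005, -1.777]
contact_force: [-1.5, -1.2, 2.3]
opening: 0.0138
```

```bash
python3 -c "
from h import *
st()"
```

```text
t 13.25 pos [0.5331 0.1785 0.0905] rot [-1.575 -0.005 -1.777] F [-1.5 -1.2  2.3] T [-0.31  0.08 -0.06] open 0.0138 q [ 0.189  0.544  1.587 -0.004  1.016  0.396]
```

Request:
send_rows([
  [[0,0,0,6],[0,0,0,10],[0,0,0,10]],
])

```text
time: 13.55
tool_pos: [0.533, 0.1785, 0.0905]
tool_rot: [-1.574, -0.006, -1.947]
contact_force: [-1.2, -0.9, 3.1]
opening: 0.0136
```

```bash
python3 -c "
from h import *
st()"
```

```text
t 13.55 pos [0.533  0.1785 0.0905] rot [-1.574 -0.006 -1.947] F [-1.2 -0.9  3.1] T [-0.34  0.09 -0.02] open 0.0136 q [ 0.189  0.544  1.587 -0.004  1.017  0.567]
```

Request:
send_rows([
  [[0,0,0,6],[0,0,0,10],[0,0,0,10]],
])

```text
time: 13.85
tool_pos: [0.533, 0.1785, 0.0905]
tool_rot: [-1.573, -0.006, -2.118]
contact_force: [-1.2, -1.9, 1.6]
opening: 0.0136
```

```bash
python3 -c "
from h import *
st()"
```

```text
t 13.85 pos [0.533  0.1785 0.0905] rot [-1.573 -0.006 -2.118] F [-1.2 -1.9  1.6] T [-0.3   0.17 -0.05] open 0.0136 q [ 0.189  0.544  1.587 -0.004  1.017  0.737]
```

Request:
send_rows([
  [[0,0,0,5],[0,0,0,8],[0,0,0,8]],
])

```text
time: 14.15
tool_pos: [0.5328, 0.1785, 0.0905]
tool_rot: [-1.572, -0.007, -2.252]
contact_force: [-1.3, -1.0, 2.5]
opening: 0.0137
```

```bash
python3 -c "
from h import *
st()"
```

```text
t 14.15 pos [0.5328 0.1785 0.0905] rot [-1.572 -0.007 -2.252] F [-1.3 -1.   2.5] T [-0.14  0.22  0.26] open 0.0137 q [ 0.189  0.544  1.587 -0.004  1.017  0.872]
```

Request:
send_rows([
  [[0,0,0,5],[0,0,0,8],[0,0,0,8]],
])

```text
time: 14.45
tool_pos: [0.5328, 0.1786, 0.0906]
tool_rot: [-1.571, -0.007, -2.387]
contact_force: [-2.0, -0.8, 3.2]
opening: 0.014
```

```bash
python3 -c "
from h import *
st()"
```

```text
t 14.45 pos [0.5328 0.1786 0.0906] rot [-1.571 -0.007 -2.387] F [-2.  -0.8  3.2] T [-0.25  0.24  0.36] open 0.0140 q [ 0.189  0.544  1.587 -0.004  1.017  1.007]
```

Request:
send_rows([
  [[0,0,0,4],[0,0,0,7],[0,0,0,7]],
])

```text
time: 14.75
tool_pos: [0.5328, 0.1786, 0.0905]
tool_rot: [-1.57, -0.007, -2.505]
contact_force: [-1.9, -0.2, 3.1]
opening: 0.0137
```

```bash
python3 -c "
from h import *
st()"
```

```text
t 14.75 pos [0.5328 0.1786 0.0905] rot [-1.57  -0.007 -2.505] F [-1.9 -0.2  3.1] T [-0.23  0.17  0.47] open 0.0137 q [ 0.189  0.544  1.587 -0.004  1.017  1.126]
```

Plug B is snug: torque about 0.5 N m, with 0.12 to 0.25 rad past the bite. Now plug A.

Request:
send_rows([
  [[0,0,0,0],[0,0,0,0],[0,0,0,0],[0,0,0,0]],
], gripper=0.5)

```text
time: 15.15
tool_pos: [0.5328, 0.1786, 0.0904]
tool_rot: [-1.57, -0.007, -2.505]
contact_force: [0.5, 0.0, -0.4]
opening: 0.0412
```

Request:
send_rows([
  [[0,-0.03,0,0],[0,-0.06,0,0],[0,-0.06,0,0]],
])

```text
time: 15.45
tool_pos: [0.5355, 0.1794, 0.1544]
tool_rot: [-1.567, 0.0, -2.504]
contact_force: [0.9, 0.1, -1.2]
opening: 0.0458
```

```bash
python3 -c "
from h import *
st()
delta([.5286,.278,.15],np.radians(2))"
```

```text
t 15.45 pos [0.5355 0.1794 0.1544] rot [-1.567  0.    -2.504] F [ 0.9  0.1 -1.2] T [ 0.01  0.   -0.  ] open 0.0458 q [ 0.189  0.472  1.512 -0.003  1.156  1.124]
delta mm [-53.1   4.1 -83.3] twist -145.5
```

```bash
python3 -c "
from h import *
c=read_camera('top'); print(back(c,(114,188),.17), back(c,(131,200),0)); save(c,'t5',(80,150,300,250),3.6)"
```

```text
[0.52968087 0.46631049 0.17      ] [0.51477343 0.46178613 0.        ]
```

View pics/t5.png

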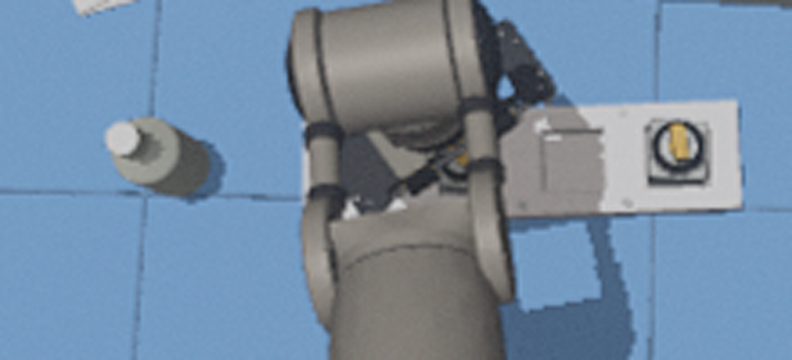

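Request:
send_rows([
  [[-0.053,0.002,-0.083,-145.5],[-0.053,0.002,-0.083,-145.5],[-0.053,0.002,-0.083,-145.5],[-0.053,0.002,-0.083,-145.5],[-0.053,0.002,-0.083,-145.5],[-0.053,0.002,-0.083,-145.5],[-0.053,0.002,-0.083,-145.5],[-0.053,0.002,-0.083,-145.5]],
])

```text
time: 16.3
tool_pos: [0.5268, 0.2772, 0.1484]
tool_rot: [-1.578, -0.005, -1.298]
contact_force: [0.3, -0.5, -1.3]
opening: 0.0458
```

```bash
python3 -c "
from h import *
st()
delta([.5286,.278,.15],np.radians(2))"
```

```text
t 16.30 pos [0.5268 0.2772 0.1484] rot [-1.578 -0.005 -1.298] F [ 0.3 -0.5 -1.3] T [ 0.04 -0.16  0.01] open 0.0458 q [ 0.358  0.536  1.419 -0.004  1.194  0.087]
delta mm [-0.3 -1.6  1.9] twist -76.4
```

Request:
send_rows([
  [[0,-0.002,0.002,-76.4],[0,-0.002,0.002,-76.4],[0,-0.002,0.002,-76.4],[0,-0.002,0.002,-76.4],[0,-0.002,0.002,-76.4],[0,-0.002,0.002,-76.4],[0,-0.002,0.002,-76.4],[0,-0.002,0.002,-76.4]],
])

```text
time: 17.1
tool_pos: [0.5281, 0.2775, 0.1489]
tool_rot: [-1.578, 0.007, -0.098]
contact_force: [-0.2, 0.3, 1.0]
opening: 0.0459
```

Request:
send_rows([
  [[0,0,0,-8],[0,0,0,-8],[0,0,0,-8]],
])

```text
time: 17.4
tool_pos: [0.5277, 0.2774, 0.148]
tool_rot: [-1.578, 0.009, 0.037]
contact_force: [-1.1, -0.6, -0.1]
opening: 0.046
```

```bash
python3 -c "
from h import *
st()
delta([.5286,.278,.09],np.radians(2))
c=read_camera('wrist'); save(c,'w5')"
```

```text
t 17.40 pos [0.5277 0.2774 0.148 ] rot [-1.578  0.009  0.037] F [-1.1 -0.6 -0.1] T [ 0.08 -0.11  0.03] open 0.0460 q [ 0.358  0.539  1.413 -0.004  1.2   -1.249]
delta mm [ 1.5 57.9  1. ] twist 0.1
```

View pics/w5.png

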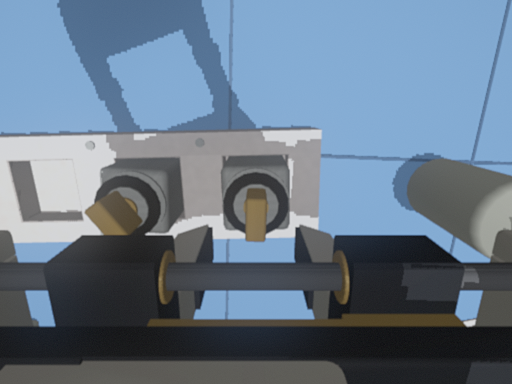

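Bar A is aligned. I'll descend, grip and turn.

Request:
send_rows([
  [[0.001,0.03,0.001,0],[0.001,0.05,0.001,0],[0.001,0.058,0.001,0],[0.001,0.058,0.001,0]],
])

```text
time: 17.85
tool_pos: [0.5277, 0.2778, 0.0891]
tool_rot: [-1.578, 0.011, 0.036]
contact_force: [-0.3, 0.3, 0.1]
opening: 0.0458
```

Request:
send_rows([
  [[0,0,0,0],[0,0,0,0],[0,0,0,0],[0,0,0,0],[0,0,0,0],[0,0,0,0],[0,0,0,0]],
], gripper=0)

```text
time: 18.55
tool_pos: [0.5279, 0.2783, 0.0896]
tool_rot: [-1.577, 0.01, 0.036]
contact_force: [0.0, 3.1, 2.9]
opening: 0.0138
```

Request:
send_rows([
  [[0,0,0,8],[0,0,0,16],[0,0,0,24],[0,0,0,32],[0,0,0,40],[0,0,0,40]],
])

```text
time: 19.15
tool_pos: [0.5277, 0.2779, 0.0897]
tool_rot: [-1.583, 0.003, -0.663]
contact_force: [-0.9, -1.8, 3.2]
opening: 0.014
```

```bash
python3 -c "
from h import *
st()"
```

```text
t 19.15 pos [0.5277 0.2779 0.0897] rot [-1.583  0.003 -0.663] F [-0.9 -1.8  3.2] T [ 0.01  0.13 -0.05] open 0.0140 q [ 0.358  0.603  1.478 -0.004  1.074 -0.548]
```

Request:
send_rows([
  [[0,0,0,6],[0,0,0,12],[0,0,0,12]],
])

```text
time: 19.45
tool_pos: [0.5275, 0.2777, 0.0897]
tool_rot: [-1.584, 0.001, -0.87]
contact_force: [-1.4, 0.1, 3.2]
opening: 0.0136
```

```bash
python3 -c "
from h import *
st()"
```

```text
t 19.45 pos [0.5275 0.2777 0.0897] rot [-1.584e+00  1.000e-03 -8.700e-01] F [-1.4  0.1  3.2] T [ 0.13  0.1  -0.03] open 0.0136 q [ 0.358  0.603  1.478 -0.004  1.074 -0.341]
```

Request:
send_rows([
  [[0,0,0,6],[0,0,0,10],[0,0,0,10]],
])

```text
time: 19.75
tool_pos: [0.5274, 0.2776, 0.0897]
tool_rot: [-1.585, -0.002, -1.04]
contact_force: [-2.4, 0.6, 3.3]
opening: 0.014
```

```bash
python3 -c "
from h import *
st()"
```

```text
t 19.75 pos [0.5274 0.2776 0.0897] rot [-1.585 -0.002 -1.04 ] F [-2.4  0.6  3.3] T [ 0.16  0.06 -0.01] open 0.0140 q [ 0.358  0.602  1.478 -0.005  1.074 -0.17 ]
```

Request:
send_rows([
  [[0,0,0,6],[0,0,0,10],[0,0,0,10]],
])

```text
time: 20.05
tool_pos: [0.5273, 0.2775, 0.0897]
tool_rot: [-1.584, -0.004, -1.211]
contact_force: [-1.3, -1.4, 2.2]
opening: 0.0136
```

```bash
python3 -c "
from h import *
st()"
```

```text
t 20.05 pos [0.5273 0.2775 0.0897] rot [-1.584 -0.004 -1.211] F [-1.3 -1.4  2.2] T [ 0.17  0.03 -0.06] open 0.0136 q [ 0.358  0.602  1.478 -0.005  1.075  0.   ]
```

Request:
send_rows([
  [[0,0,0,5],[0,0,0,9],[0,0,0,9]],
])

```text
time: 20.35
tool_pos: [0.5271, 0.2776, 0.0896]
tool_rot: [-1.584, -0.006, -1.363]
contact_force: [-2.1, 0.2, 3.0]
opening: 0.0133
```

```bash
python3 -c "
from h import *
st()"
```

```text
t 20.35 pos [0.5271 0.2776 0.0896] rot [-1.584 -0.006 -1.363] F [-2.1  0.2  3. ] T [0.21 0.25 0.31] open 0.0133 q [ 0.358  0.602  1.478 -0.005  1.075  0.153]
```

Request:
send_rows([
  [[0,0,0,5],[0,0,0,8],[0,0,0,8]],
])

```text
time: 20.65
tool_pos: [0.527, 0.2775, 0.0897]
tool_rot: [-1.583, -0.008, -1.498]
contact_force: [-2.5, -0.2, 2.9]
opening: 0.0136
```

```bash
python3 -c "
from h import *
st()"
```

```text
t 20.65 pos [0.527  0.2775 0.0897] rot [-1.583 -0.008 -1.498] F [-2.5 -0.2  2.9] T [0.16 0.2  0.37] open 0.0136 q [ 0.358  0.602  1.478 -0.005  1.075  0.288]
```

Request:
send_rows([
  [[0,0,0,3],[0,0,0,6],[0,0,0,6]],
])

```text
time: 20.95
tool_pos: [0.5269, 0.2775, 0.0897]
tool_rot: [-1.582, -0.009, -1.598]
contact_force: [-2.9, -0.1, 2.9]
opening: 0.0136
```

```bash
python3 -c "
from h import *
st()"
```

```text
t 20.95 pos [0.5269 0.2775 0.0897] rot [-1.582 -0.009 -1.598] F [-2.9 -0.1  2.9] T [0.22 0.22 0.44] open 0.0136 q [ 0.359  0.602  1.478 -0.005  1.075  0.388]
```

Request:
send_rows([
  [[0,0,0,3],[0,0,0,3],[0,0,0,3]],
])

```text
time: 21.25
tool_pos: [0.5268, 0.2775, 0.0896]
tool_rot: [-1.582, -0.01, -1.647]
contact_force: [-2.0, 0.3, 2.7]
opening: 0.0135
```

```bash
python3 -c "
from h import *
st()"
```

```text
t 21.25 pos [0.5268 0.2775 0.0896] rot [-1.582 -0.01  -1.647] F [-2.   0.3  2.7] T [0.17 0.22 0.49] open 0.0135 q [ 0.359  0.602  1.478 -0.005  1.075  0.437]
```

Request:
send_rows([
  [[0,0,0,0],[0,0,0,0],[0,0,0,0],[0,0,0,0]],
], gripper=0.5)

```text
time: 21.65
tool_pos: [0.527, 0.2774, 0.0895]
tool_rot: [-1.582, -0.01, -1.647]
contact_force: [-0.3, 0.4, -0.1]
opening: 0.0412
```

Request:
send_rows([
  [[0,-0.03,0,0],[0,-0.06,0,0],[0,-0.08,0,0],[0,-0.1,0,0]],
])

```text
time: 22.05
tool_pos: [0.5283, 0.2784, 0.1907]
tool_rot: [-1.581, -0.01, -1.647]
contact_force: [0.1, 0.3, -0.8]
opening: 0.0456
```

```bash
python3 -c "
from h import *
st()
c=read_camera('top'); save(c,'t6')
c=read_camera('scene'); save(c,'s6')"
```

```text
t 22.05 pos [0.5283 0.2784 0.1907] rot [-1.581 -0.01  -1.647] F [ 0.1  0.3 -0.8] T [ 0.01 -0.08 -0.01] open 0.0456 q [ 0.359  0.506  1.348 -0.005  1.302  0.436]
```

View pics/t6.png

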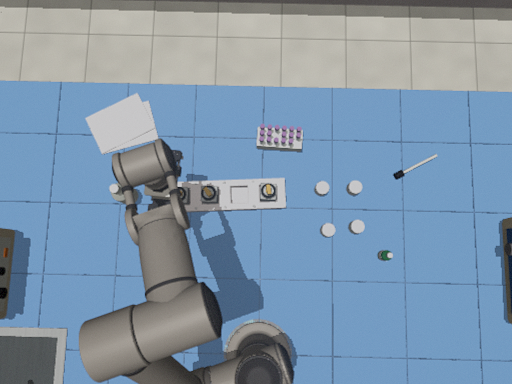

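All three plugs are snug, and the covers haven't moved in the top view: (322,188), (355,187), (328,230), (358,227). I'm going to cover c1 with the jaws along x.

```bash
python3 -c "
from h import *
delta([.5673,-.207,.16],np.radians(-90))"
```

```text
delta mm [481.4  35.6  74.5] twist -4.3
```

Request:
send_rows([
  [[0.481,0.02,0.0745,-4.3],[0.481,0.02,0.0745,-4.3],[0.481,0.02,0.0745,-4.3],[0.481,0.02,0.0745,-4.3],[0.481,0.02,0.0745,-4.3],[0.481,0.02,0.0745,-4.3],[0.481,0.02,0.0745,-4.3],[0.481,0.02,0.0745,-4.3]],
], gripper=0.68)

```text
time: 22.95
tool_pos: [0.5598, -0.1221, 0.1767]
tool_rot: [-1.578, -0.007, -1.571]
contact_force: [1.1, 1.0, -0.3]
opening: 0.0627
```

```bash
python3 -c "
from h import *
st()
delta([.5673,-.207,.14],np.radians(-90))"
```

```text
t 22.95 pos [ 0.5598 -0.1221  0.1767] rot [-1.578 -0.007 -1.571] F [ 1.1  1.  -0.3] T [ 0.02 -0.2   0.01] open 0.0627 q [-0.344  0.469  1.45  -0.009  1.228 -0.34 ]
delta mm [84.6 37.2  7.9] twist -0.0
```

Request:
send_rows([
  [[0.0846,0.037,0.008,0],[0.0846,0.037,0.008,0],[0.0846,0.037,0.008,0],[0.0846,0.037,0.008,0],[0.0846,0.037,0.008,0]],
])

```text
time: 23.45
tool_pos: [0.5674, -0.2059, 0.1399]
tool_rot: [-1.579, -0.006, -1.571]
contact_force: [0.3, 0.9, 1.0]
opening: 0.0625
```

```bash
python3 -c "
from h import *
st()
delta([.5673,-.207,.012],np.radians(-90))
c=read_camera('wrist'); save(c,'w7')
c2=read_camera('top'); save(c2,'t7',(305,170,405,270),6)
for z in(0,.048):
  print(proj(c,[.5673,-.207,z]))"
```

```text
t 23.45 pos [ 0.5674 -0.2059  0.1399] rot [-1.579 -0.006 -1.571] F [0.3 0.9 1. ] T [ 0.01 -0.06 -0.01] open 0.0625 q [-0.47   0.557  1.406 -0.01   1.183 -0.467]
delta mm [  0.4 127.9   0.9] twist 0.0
[254.23703882 180.53334507]
[253.91343941 194.00621   ]
```

View pics/w7.png

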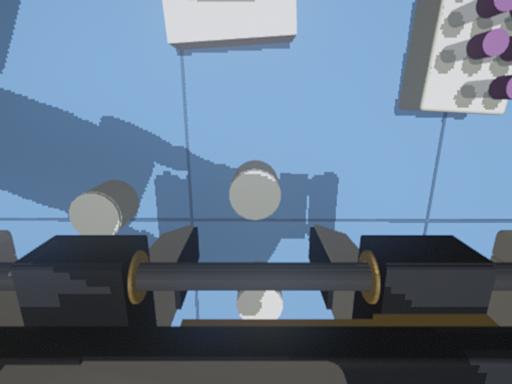

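The cover top is at (255,195), against (254,194) predicted. I'll descend and grip it gently.

Request:
send_rows([
  [[0,0.04,0.001,0],[0,0.08,0.001,0],[0,0.11,0.001,0],[0,0.126,0.001,0],[0,0.128,0.001,0],[0,0.128,0.001,0]],
])

```text
time: 24.15
tool_pos: [0.5684, -0.2057, 0.0133]
tool_rot: [-1.577, -0.007, -1.568]
contact_force: [0.3, -1.4, 0.6]
opening: 0.0622
```

Request:
send_rows([
  [[0,0,0,0],[0,0,0,0],[0,0,0,0],[0,0,0,0],[0,0,0,0],[0,0,0,0]],
], gripper=0, grip_force=18)

```text
time: 24.75
tool_pos: [0.5692, -0.2059, 0.0147]
tool_rot: [-1.575, -0.008, -1.569]
contact_force: [-0.9, 1.3, 5.1]
opening: 0.046
```

```bash
python3 -c "
from h import *
st()
delta([.545,-.0209,.15],np.radians(-90))"
```

```text
t 24.75 pos [ 0.5692 -0.2059  0.0147] rot [-1.575 -0.008 -1.569] F [-0.9  1.3  5.1] T [ 0.23 -0.06 -0.08] open 0.0460 q [-0.469  0.707  1.521 -0.011  0.914 -0.464]
delta mm [-184.  -136.7  -24.3] twist 0.1
```

Request:
send_rows([
  [[0,-0.05,0,0],[0,-0.1,0,0],[0,-0.14,0,0],[-0.05,-0.148,-0.007,0],[-0.1,-0.148,-0.014,0],[-0.15,-0.148,-0.02,0],[-0.183,-0.148,-0.0245,0],[-0.183,-0.148,-0.0245,0]],
])

```text
time: 25.55
tool_pos: [0.5438, -0.0177, 0.1617]
tool_rot: [-1.576, -0.006, -1.564]
contact_force: [-0.2, -0.9, -0.8]
opening: 0.0457
```

```bash
python3 -c "
from h import *
s=st()
delta([.545,-.0199,.107],np.radians(-90))
c=read_camera('scene'); save(c,'s8',(200,150,320,250),6)
c=read_camera('wrist'); save(c,'w8')"
```

```text
t 25.55 pos [ 0.5438 -0.0177  0.1617] rot [-1.576 -0.006 -1.564] F [-0.2 -0.9 -0.8] T [-0.02 -0.12  0.04] open 0.0457 q [-0.169  0.432  1.556 -0.008  1.157 -0.173]
delta mm [ 1.8 54.7  1.4] twist 0.4
```

View pics/s8.png

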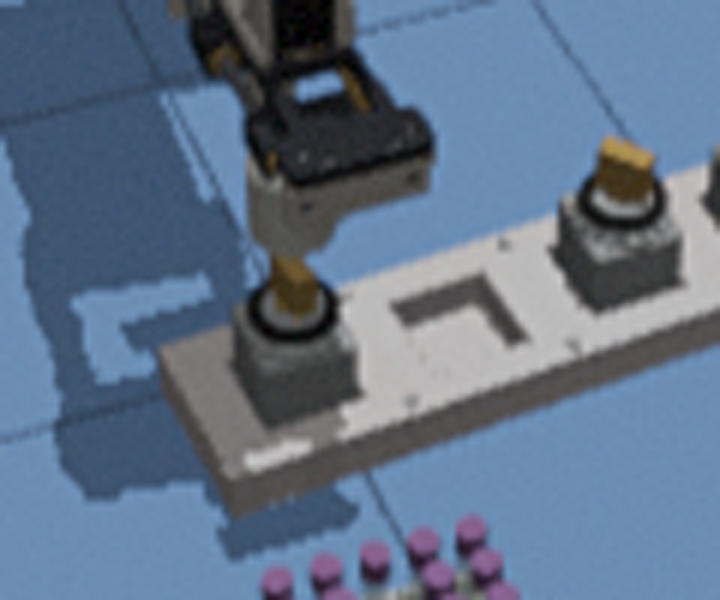

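View pics/w8.png

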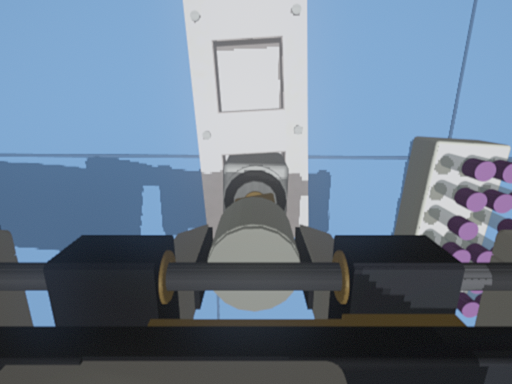

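Request:
send_rows([
  [[0.002,0,0.001,0],[0.002,0.01,0.001,0],[0.002,0.02,0.001,0],[0.002,0.02,0.001,0]],
])

```text
time: 26.05
tool_pos: [0.5446, -0.0242, 0.1394]
tool_rot: [-1.579, -0.007, -1.568]
contact_force: [0.4, -0.1, -0.4]
opening: 0.0461
```

```bash
python3 -c "
from h import *
s=st()
delta([.545,-.0199,.107],np.radians(-90))"
```

```text
t 26.05 pos [ 0.5446 -0.0242  0.1394] rot [-1.579 -0.007 -1.568] F [ 0.4 -0.1 -0.4] T [ 0.05 -0.09 -0.04] open 0.0461 q [-0.18   0.459  1.579 -0.01   1.109 -0.178]
delta mm [-4.5 32.4  0.6] twist 0.2
```

Request:
send_rows([
  [[-0.0045,-0.003,0.001,0],[-0.0045,-0.003,0.001,0],[-0.0045,-0.003,0.001,0],[-0.0045,-0.003,0.001,0]],
])

```text
time: 26.45
tool_pos: [0.5458, -0.0196, 0.1426]
tool_rot: [-1.578, -0.008, -1.568]
contact_force: [0.2, 0.3, -1.5]
opening: 0.0456
```

```bash
python3 -c "
from h import *
s=st()
delta([.545,-.0199,.107],np.radians(-90))"
```

```text
t 26.45 pos [ 0.5458 -0.0196  0.1426] rot [-1.578 -0.008 -1.568] F [ 0.2  0.3 -1.5] T [ 0.01 -0.1  -0.02] open 0.0456 q [-0.171  0.457  1.573 -0.01   1.117 -0.17 ]
delta mm [ 0.  35.6 -0.5] twist 0.2
```

Request:
send_rows([
  [[0,0.01,-0.0005,0],[0,0.02,-0.0005,0],[0,0.03,-0.0005,0],[0,0.03,-0.0005,0]],
])

```text
time: 26.85
tool_pos: [0.5438, -0.0197, 0.1105]
tool_rot: [-1.582, -0.007, -1.568]
contact_force: [-0.3, 0.1, -0.3]
opening: 0.0461
```

Request:
send_rows([
  [[0,0.004,0,0],[0,0.007,0,0],[0,0.007,0,0]],
])

```text
time: 27.15
tool_pos: [0.5437, -0.0197, 0.1034]
tool_rot: [-1.582, -0.007, -1.568]
contact_force: [-0.5, -0.2, -0.0]
opening: 0.046
```

Request:
send_rows([
  [[0,0.003,0,0],[0,0.003,0,0]],
])

```text
time: 27.35
tool_pos: [0.5439, -0.0197, 0.1006]
tool_rot: [-1.581, -0.007, -1.568]
contact_force: [0.9, 0.6, 1.6]
opening: 0.0459
```

Request:
send_rows([
  [[0,0.003,0,0],[0,0.003,0,0]],
])

```text
time: 27.55
tool_pos: [0.544, -0.0198, 0.0983]
tool_rot: [-1.58, -0.007, -1.568]
contact_force: [-2.7, 0.2, 7.3]
opening: 0.0456
```

Request:
send_rows([
  [[0,0.003,0,0],[0,0.003,0,0]],
])

```text
time: 27.75
tool_pos: [0.5442, -0.0199, 0.0974]
tool_rot: [-1.579, -0.008, -1.568]
contact_force: [-6.2, 1.0, 17.8]
opening: 0.0458
```

Request:
send_rows([
  [[0,0.003,0,0],[0,0.003,0,0]],
])

```text
time: 27.95
tool_pos: [0.5443, -0.0199, 0.097]
tool_rot: [-1.577, -0.008, -1.568]
contact_force: [-7.4, 0.6, 22.3]
opening: 0.0457
```

Request:
send_rows([
  [[0,-0.002,0,0],[0,-0.002,0,0],[0,-0.002,0,0],[0,-0.002,0,0]],
], gripper=0.68)

```text
time: 28.35
tool_pos: [0.5442, -0.0199, 0.0985]
tool_rot: [-1.578, -0.008, -1.568]
contact_force: [-0.6, -0.8, 0.1]
opening: 0.0622
```

Request:
send_rows([
  [[0,-0.03,0,0],[0,-0.05,0,0],[0,-0.06,0,0],[0,-0.06,0,0]],
])

```text
time: 28.75
tool_pos: [0.5452, -0.0195, 0.1593]
tool_rot: [-1.576, -0.008, -1.568]
contact_force: [0.0, -0.6, -0.2]
opening: 0.0625
```

Request:
send_rows([
  [[0,0,0,0],[0,0,0,0],[0,0,0,0],[0,0,0,0],[0,0,0,0],[0,0,0,0],[0,0,0,0]],
], gripper=0)

```text
time: 29.45
tool_pos: [0.5452, -0.0195, 0.1593]
tool_rot: [-1.576, -0.008, -1.568]
contact_force: [-1.0, 0.5, -0.3]
opening: 0.011
```

```bash
python3 -c "
from h import *
s=st()
delta([.545,-.0209,.107],np.radians(-90))
c=read_camera('scene'); save(c,'s9',(200,150,320,250),6)
c=read_camera('wrist'); save(c,'w9')
for z in (.138,.132): print(proj(c,[.545,-.0209,z]))"
```

```text
t 29.45 pos [ 0.5452 -0.0195  0.1593] rot [-1.576 -0.008 -1.568] F [-1.   0.5 -0.3] T [-0.03 -0.08  0.07] open 0.0110 q [-0.171  0.437  1.555 -0.01   1.153 -0.169]
delta mm [ 1.  52.3  0. ] twist 0.2
[252.83750063 225.42345408]
[252.89973043 221.96526677]
```

View pics/s9.png

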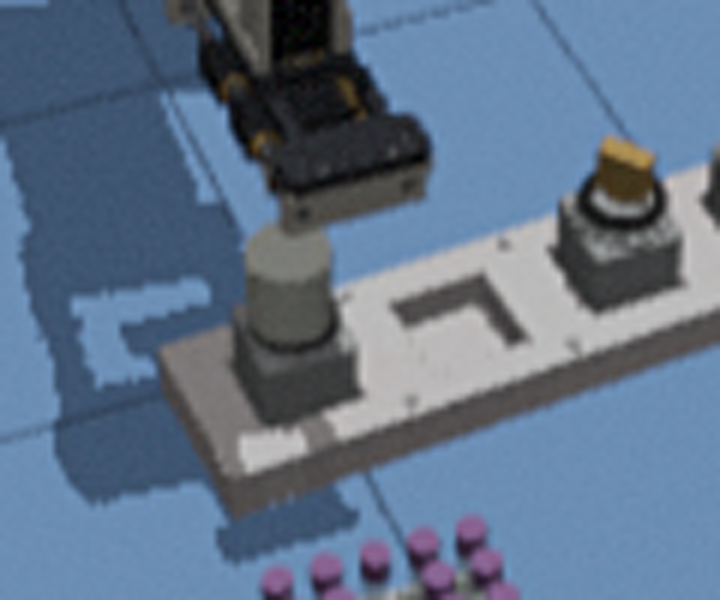

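View pics/w9.png

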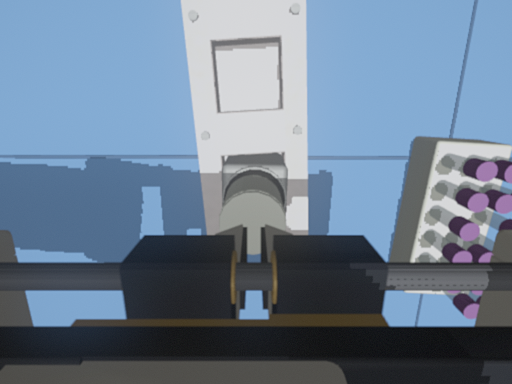

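Cover 1 sits on the plug in the scene crop, at (290,280). Next I'll press its top with shut fingers. Contact near TCP 0.1255 would mean fully home, and 0.1315 would mean not home yet.

Request:
send_rows([
  [[0.001,0.01,0,0],[0.001,0.02,0,0],[0.001,0.024,0,0],[0.001,0.024,0,0]],
])

```text
time: 29.95
tool_pos: [0.5444, -0.0206, 0.1341]
tool_rot: [-1.578, -0.008, -1.568]
contact_force: [0.2, 0.7, -0.8]
opening: 0.0004
```

Request:
send_rows([
  [[0,0.003,0,0],[0,0.003,0,0]],
])

```text
time: 30.15
tool_pos: [0.5442, -0.0206, 0.1307]
tool_rot: [-1.579, -0.008, -1.568]
contact_force: [1.3, 1.0, 0.2]
opening: 0.0005
```

Request:
send_rows([
  [[0,0.003,0,0],[0,0.003,0,0]],
])

```text
time: 30.35
tool_pos: [0.544, -0.0206, 0.1274]
tool_rot: [-1.579, -0.008, -1.568]
contact_force: [-0.5, -0.2, 0.0]
opening: 0.0004
```

Request:
send_rows([
  [[0,0.003,0,0],[0,0.003,0,0]],
])

```text
time: 30.55
tool_pos: [0.5445, -0.0206, 0.1256]
tool_rot: [-1.577, -0.008, -1.568]
contact_force: [-1.3, 0.8, 9.8]
opening: 0.0004
```

Contact at 0.1256 is stiff, so cover 1 is fully home. Now cover c3.

Request:
send_rows([
  [[0,-0.02,0,0],[0,-0.035,0,0],[0,-0.04,0,0]],
], gripper=0.68)

```text
time: 30.85
tool_pos: [0.5457, -0.0204, 0.1672]
tool_rot: [-1.574, -0.009, -1.568]
contact_force: [-0.7, -0.9, 0.3]
opening: 0.0196
```

```bash
python3 -c "
from h import *
s=st()
delta([.4235,-.2283,.14],np.radians(-90))
c=read_camera('top'); save(c,'t10',(305,170,405,270),6)"
```

```text
t 30.85 pos [ 0.5457 -0.0204  0.1672] rot [-1.574 -0.009 -1.568] F [-0.7 -0.9  0.3] T [-0.04 -0.15  0.03] open 0.0196 q [-0.172  0.429  1.544 -0.01   1.17  -0.171]
delta mm [ 207.3   29.4 -122.6] twist 0.2
```

View pics/t10.png

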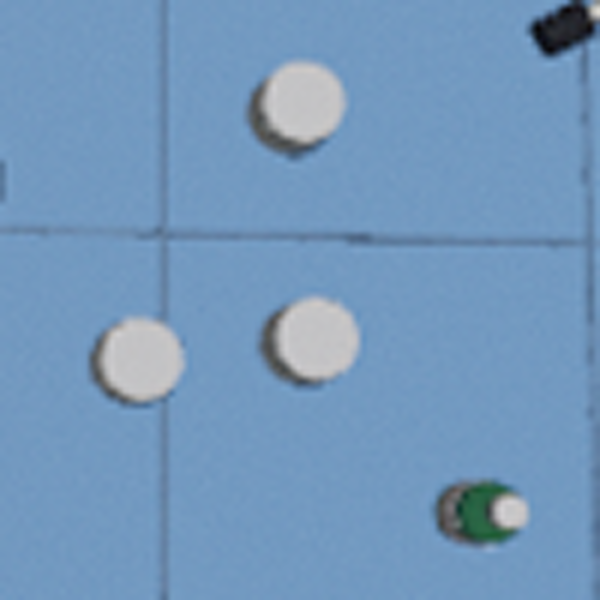

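The three remaining covers are unmoved: (142,360), (303,103) and (316,340) in the crop. I'll move over c3.

Request:
send_rows([
  [[0.207,0.028,-0.1226,0],[0.207,0.028,-0.1226,0],[0.207,0.028,-0.1226,0],[0.207,0.028,-0.1226,0],[0.207,0.028,-0.1226,0],[0.207,0.028,-0.1226,0],[0.207,0.028,-0.1226,0],[0.207,0.028,-0.1226,0]],
])

```text
time: 31.7
tool_pos: [0.4238, -0.2271, 0.141]
tool_rot: [-1.574, -0.008, -1.567]
contact_force: [0.2, -0.5, -0.1]
opening: 0.0625
```

```bash
python3 -c "
from h import *
s=st()
delta([.4235,-.2283,.012],np.radians(-90))
c=read_camera('wrist'); save(c,'w10')
print(proj(c,[.4235,-.2283,.048]))"
```

```text
t 31.70 pos [ 0.4238 -0.2271  0.141 ] rot [-1.574 -0.008 -1.567] F [ 0.2 -0.5 -0.1] T [-0.   -0.12 -0.03] open 0.0625 q [-0.646  0.346  1.76  -0.01   1.034 -0.644]
delta mm [  0.2 129.    0.2] twist 0.2
[253.21836502 193.58869581]
```

View pics/w10.png

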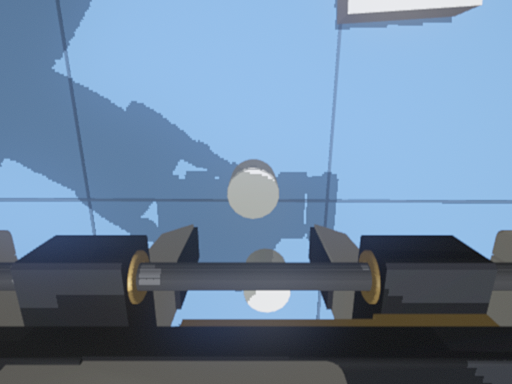

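Cover top at (253,193), as predicted. I'll descend.

Request:
send_rows([
  [[0,0.04,0,0],[0,0.08,0,0],[0,0.11,0,0],[0,0.125,0,0],[0,0.127,0,0],[0,0.127,0,0]],
])

```text
time: 32.35
tool_pos: [0.4241, -0.2271, 0.0142]
tool_rot: [-1.574, -0.008, -1.565]
contact_force: [0.6, -0.9, 0.4]
opening: 0.0623
```

Request:
send_rows([
  [[0,0,0,0],[0,0,0,0],[0,0,0,0],[0,0,0,0],[0,0,0,0],[0,0,0,0]],
], gripper=0)

```text
time: 32.95
tool_pos: [0.4248, -0.2273, 0.0152]
tool_rot: [-1.573, -0.009, -1.565]
contact_force: [1.0, 1.5, 6.6]
opening: 0.0474
```

```bash
python3 -c "
from h import *
st()
delta([.533,.1795,.162],np.radians(-90))"
```

```text
t 32.95 pos [ 0.4248 -0.2273  0.0152] rot [-1.573 -0.009 -1.565] F [1.  1.5 6.6] T [ 0.36 -0.2   0.07] open 0.0474 q [-0.645  0.541  1.884 -0.012  0.712 -0.642]
delta mm [-404.9 -150.6  110.3] twist 0.3
```

Request:
send_rows([
  [[0,0,0,0],[0,0,0,0],[0,0,0,0]],
])

```text
time: 33.25
tool_pos: [0.4248, -0.2274, 0.0152]
tool_rot: [-1.573, -0.009, -1.565]
contact_force: [0.5, -1.0, 1.9]
opening: 0.0475
```

```bash
python3 -c "
from h import *
st()
delta([.533,.1795,.162],np.radians(-90))
c=read_camera('wrist'); save(c,'w11')"
```

```text
t 33.25 pos [ 0.4248 -0.2274  0.0152] rot [-1.573 -0.009 -1.565] F [ 0.5 -1.   1.9] T [ 0.02 -0.01 -0.02] open 0.0475 q [-0.645  0.541  1.884 -0.012  0.712 -0.641]
delta mm [-405.  -150.5  110.2] twist 0.3
```

View pics/w11.png

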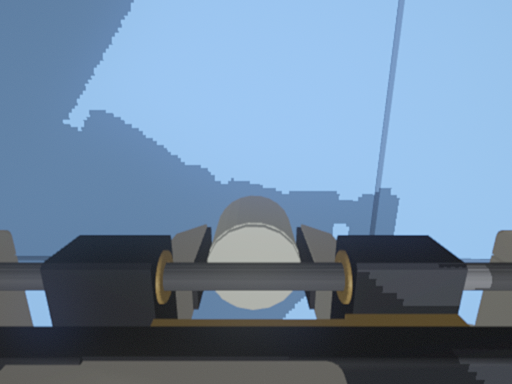

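Request:
send_rows([
  [[0,0,0,0],[0,0,0,0],[0,0,0,0],[0,0,0,0]],
], gripper=0.68)

```text
time: 33.7
tool_pos: [0.4248, -0.2274, 0.0152]
tool_rot: [-1.573, -0.009, -1.565]
contact_force: [0.0, 0.1, 0.6]
opening: 0.0624
```

```bash
python3 -c "
from h import *
st()
c=read_camera('wrist'); save(c,'w12')
c=read_camera('scene'); save(c,'s12',(150,190,230,260),8)"
```

```text
t 33.70 pos [ 0.4248 -0.2274  0.0152] rot [-1.573 -0.009 -1.565] F [0.  0.1 0.6] T [ 0.03 -0.1  -0.03] open 0.0624 q [-0.645  0.541  1.884 -0.012  0.712 -0.641]
```

View pics/w12.png

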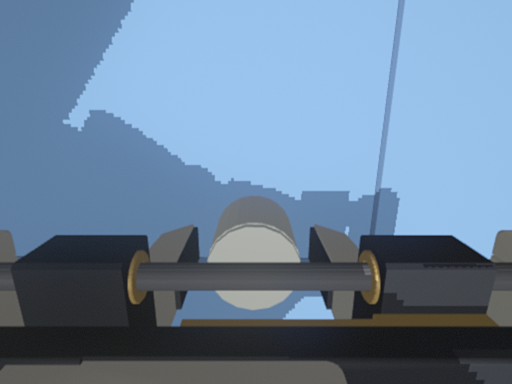

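View pics/s12.png

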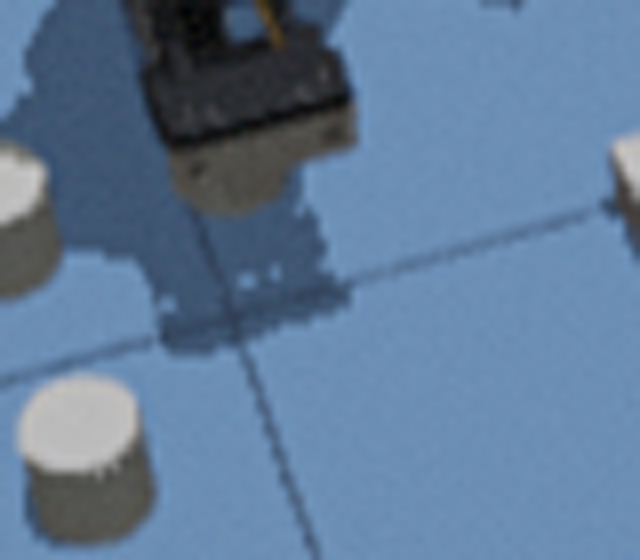

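Request:
send_rows([
  [[0,0,0,0],[0,0,0,0],[0,0,0,0],[0,0,0,0],[0,0,0,0],[0,0,0,0]],
], gripper=0)

```text
time: 34.4
tool_pos: [0.4248, -0.2273, 0.0152]
tool_rot: [-1.573, -0.009, -1.565]
contact_force: [0.2, 0.5, -0.7]
opening: 0.0476
```

```bash
python3 -c "
from h import *
st()
delta([.533,.1795,.162],np.radians(-90))"
```

```text
t 34.40 pos [ 0.4248 -0.2273  0.0152] rot [-1.573 -0.009 -1.565] F [ 0.2  0.5 -0.7] T [ 0.03 -0.07  0.07] open 0.0476 q [-0.645  0.541  1.884 -0.012  0.712 -0.641]
delta mm [-404.9 -150.6  110.2] twist 0.3
```

Request:
send_rows([
  [[0,-0.04,0,0],[0,-0.08,0,0],[0,-0.1,0,0],[0,-0.1,0,0]],
])

```text
time: 34.8
tool_pos: [0.4265, -0.2275, 0.118]
tool_rot: [-1.568, -0.013, -1.565]
contact_force: [1.5, 0.3, -1.0]
opening: 0.0477
```

```bash
python3 -c "
from h import *
st()
delta([.533,.1795,.162],np.radians(-90))
c=read_camera('wrist'); save(c,'w13')
c=read_camera('scene'); save(c,'s13',(150,170,230,240),8)"
```

```text
t 34.80 pos [ 0.4265 -0.2275  0.118 ] rot [-1.568 -0.013 -1.565] F [ 1.5  0.3 -1. ] T [-0.   -0.07 -0.01] open 0.0477 q [-0.643  0.376  1.789 -0.01   0.966 -0.644]
delta mm [-405.8  -48.7  109. ] twist 0.3
```

View pics/w13.png

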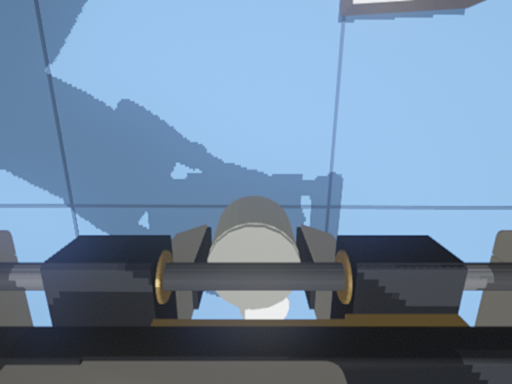

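View pics/s13.png

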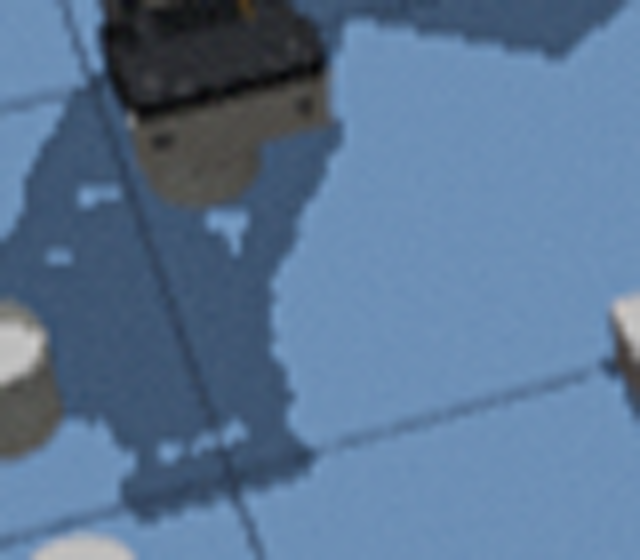

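Request:
send_rows([
  [[0,-0.045,0,0],[-0.05,-0.047,0.013,0],[-0.1,-0.047,0.027,0],[-0.15,-0.047,0.04,0],[-0.2,-0.047,0.054,0],[-0.25,-0.047,0.067,0],[-0.3,-0.047,0.08,0],[-0.35,-0.047,0.094,0]],
])

```text
time: 35.7
tool_pos: [0.5127, 0.1146, 0.1567]
tool_rot: [-1.576, -0.009, -1.565]
contact_force: [0.1, -0.6, 0.2]
opening: 0.0478
```

```bash
python3 -c "
from h import *
st()
delta([.533,.1795,.162],np.radians(-90))"
```

```text
t 35.70 pos [0.5127 0.1146 0.1567] rot [-1.576 -0.009 -1.565] F [ 0.1 -0.6  0.2] T [-0.05 -0.18 -0.03] open 0.0478 q [ 0.079  0.407  1.613 -0.01   1.128  0.078]
delta mm [-64.7  -6.   20.6] twist 0.3
```

Request:
send_rows([
  [[-0.03,-0.005,0.01,0.3],[-0.0647,-0.005,0.0206,0.3],[-0.0647,-0.005,0.0206,0.3],[-0.0647,-0.005,0.0206,0.3],[-0.0647,-0.005,0.0206,0.3],[-0.0647,-0.005,0.0206,0.3]],
])

```text
time: 36.3
tool_pos: [0.5326, 0.1782, 0.1605]
tool_rot: [-1.577, -0.01, -1.572]
contact_force: [0.8, -0.7, -0.3]
opening: 0.0478
```

```bash
python3 -c "
from h import *
st()
delta([.533,.1795,.14],np.radians(-90))"
```

```text
t 36.30 pos [0.5326 0.1782 0.1605] rot [-1.577 -0.01  -1.572] F [ 0.8 -0.7 -0.3] T [ 0.   -0.11 -0.  ] open 0.0478 q [ 0.191  0.466  1.503 -0.009  1.181  0.196]
delta mm [-1.5 20.5  0.5] twist -0.1
```

Request:
send_rows([
  [[-0.0015,0,0.0005,0],[-0.0015,0.01,0.0005,0],[-0.0015,0.018,0.0005,0],[-0.0015,0.018,0.0005,0],[-0.0015,0.018,0.0005,0]],
])

```text
time: 36.8
tool_pos: [0.5328, 0.1794, 0.142]
tool_rot: [-1.578, -0.01, -1.572]
contact_force: [-0.3, -0.6, -1.4]
opening: 0.0476
```

```bash
python3 -c "
from h import *
st()
delta([.533,.1795,.105],np.radians(-90))
c=read_camera('wrist'); save(c,'w14')"
```

```text
t 36.80 pos [0.5328 0.1794 0.142 ] rot [-1.578 -0.01  -1.572] F [-0.3 -0.6 -1.4] T [ 0.06 -0.07  0.02] open 0.0476 q [ 0.193  0.487  1.524 -0.009  1.14   0.198]
delta mm [-0.4 37.   0.5] twist -0.1
```

View pics/w14.png

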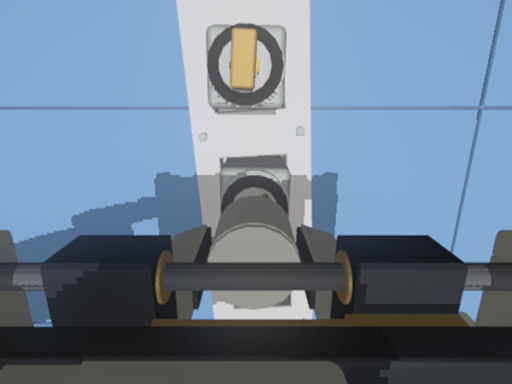

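Request:
send_rows([
  [[0,0.01,0.0005,0],[0,0.02,0.0005,0],[0,0.03,0.0005,0],[0,0.03,0.0005,0]],
])

```text
time: 37.25
tool_pos: [0.5321, 0.179, 0.1103]
tool_rot: [-1.581, -0.01, -1.572]
contact_force: [-0.6, -1.0, -1.0]
opening: 0.0475
```

Request:
send_rows([
  [[0,0.004,0,0],[0,0.007,0,0],[0,0.007,0,0]],
])

```text
time: 37.55
tool_pos: [0.5322, 0.179, 0.1034]
tool_rot: [-1.581, -0.01, -1.572]
contact_force: [0.1, 0.4, -0.8]
opening: 0.0474
```

Request:
send_rows([
  [[0,0.003,0,0],[0,0.003,0,0]],
])

```text
time: 37.75
tool_pos: [0.5323, 0.1789, 0.1006]
tool_rot: [-1.58, -0.01, -1.572]
contact_force: [-0.4, -0.7, 2.9]
opening: 0.0478
```

Request:
send_rows([
  [[0,0.003,0,0],[0,0.003,0,0]],
])

```text
time: 37.95
tool_pos: [0.5322, 0.179, 0.0988]
tool_rot: [-1.58, -0.01, -1.572]
contact_force: [-3.8, -0.3, 10.6]
opening: 0.0475
```

Request:
send_rows([
  [[0,0.003,0,0],[0,0.003,0,0]],
])

```text
time: 38.15
tool_pos: [0.5324, 0.1791, 0.0982]
tool_rot: [-1.578, -0.01, -1.571]
contact_force: [-6.4, -1.9, 19.7]
opening: 0.0474
```

Request:
send_rows([
  [[0,0.003,0,0],[0,0.003,0,0]],
])

```text
time: 38.35
tool_pos: [0.5325, 0.1791, 0.0981]
tool_rot: [-1.576, -0.01, -1.571]
contact_force: [-8.2, -2.6, 22.3]
opening: 0.0475
```

Request:
send_rows([
  [[0,-0.002,0,0],[0,-0.002,0,0],[0,-0.002,0,0],[0,-0.002,0,0]],
], gripper=0.68)

```text
time: 38.75
tool_pos: [0.5323, 0.1791, 0.0994]
tool_rot: [-1.577, -0.01, -1.571]
contact_force: [0.0, -1.0, -0.2]
opening: 0.0624
```

Request:
send_rows([
  [[0,-0.03,0,0],[0,-0.05,0,0],[0,-0.06,0,0],[0,-0.06,0,0]],
])

```text
time: 39.15
tool_pos: [0.5333, 0.1798, 0.1603]
tool_rot: [-1.575, -0.009, -1.571]
contact_force: [0.0, -0.5, -0.5]
opening: 0.0627
```

Request:
send_rows([
  [[0,0,0,0],[0,0,0,0],[0,0,0,0],[0,0,0,0],[0,0,0,0],[0,0,0,0],[0,0,0,0],[0,0,0,0]],
], gripper=0)

```text
time: 39.95
tool_pos: [0.5333, 0.1798, 0.1603]
tool_rot: [-1.574, -0.009, -1.571]
contact_force: [-0.3, 0.6, 0.3]
opening: 0.003
```

```bash
python3 -c "
from h import *
s=st()
delta([.533,.1785,.135],np.radians(-90))
c=read_camera('scene'); save(c,'s15',(220,130,360,240),5.5)"
```

```text
t 39.95 pos [0.5333 0.1798 0.1603] rot [-1.574 -0.009 -1.571] F [-0.3  0.6  0.3] T [-0.04 -0.08 -0.  ] open 0.0030 q [ 0.194  0.467  1.502 -0.009  1.178  0.198]
delta mm [ 1.1 25.3 -0.2] twist -0.0
```

View pics/s15.png

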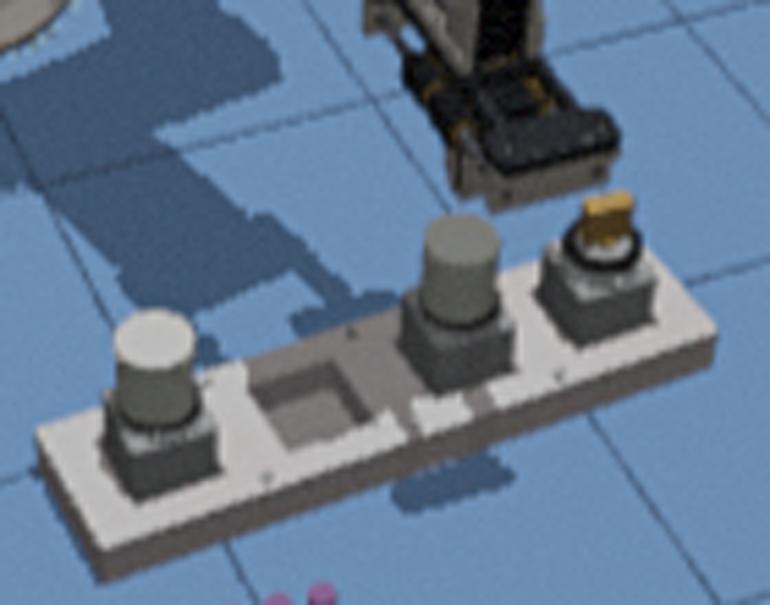

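Cover 2 is on plug B. I'll press its top to confirm.

Request:
send_rows([
  [[0.001,0.01,0,0],[0.001,0.02,0,0],[0.001,0.026,0,0],[0.001,0.026,0,0]],
])

```text
time: 40.4
tool_pos: [0.5324, 0.1783, 0.1327]
tool_rot: [-1.577, -0.01, -1.571]
contact_force: [-0.2, 0.2, 0.6]
opening: 0.0005
```

Request:
send_rows([
  [[0,0.003,0,0],[0,0.003,0,0]],
])

```text
time: 40.6
tool_pos: [0.5321, 0.1783, 0.1292]
tool_rot: [-1.578, -0.01, -1.571]
contact_force: [-1.0, -0.7, 0.9]
opening: 0.0007
```

Request:
send_rows([
  [[0,0.003,0,0],[0,0.003,0,0]],
])

```text
time: 40.8
tool_pos: [0.532, 0.1782, 0.126]
tool_rot: [-1.578, -0.01, -1.571]
contact_force: [0.7, -0.3, -0.6]
opening: 0.0005
```

Request:
send_rows([
  [[0,0.003,0,0],[0,0.003,0,0]],
])

```text
time: 41.0
tool_pos: [0.5328, 0.1784, 0.1256]
tool_rot: [-1.575, -0.01, -1.571]
contact_force: [-4.7, -0.7, 16.4]
opening: 0.0004
```

Stiff at 0.1256 again, so it's home. For the last cover I'll take c2.

Request:
send_rows([
  [[0,-0.02,0,0],[0,-0.035,0,0],[0,-0.045,0,0]],
], gripper=0.68)

```text
time: 41.3
tool_pos: [0.5334, 0.179, 0.172]
tool_rot: [-1.573, -0.009, -1.571]
contact_force: [0.4, -0.5, -0.2]
opening: 0.0198
```

```bash
python3 -c "
from h import *
s=st()
delta([.5725,-.3206,.14],np.radians(-90))
c=read_camera('top'); save(c,'t16',(305,170,405,270),6)"
```

```text
t 41.30 pos [0.5334 0.179  0.172 ] rot [-1.573 -0.009 -1.571] F [ 0.4 -0.5 -0.2] T [ 0.01 -0.06 -0.01] open 0.0198 q [ 0.192  0.455  1.488 -0.009  1.203  0.196]
delta mm [499.2  36.4  39.3] twist -0.0
```

View pics/t16.png

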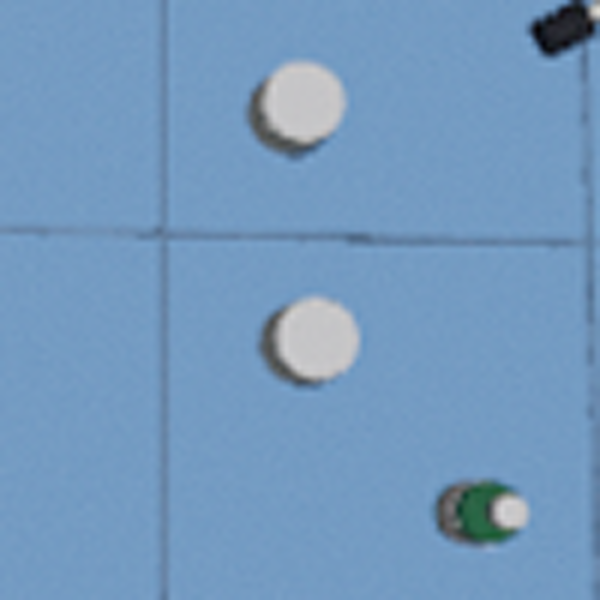

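Both remaining covers are unmoved. I'll travel above C's cover to c2, keeping the height until I'm past the block.

Request:
send_rows([
  [[0.05,0,0.004,0],[0.1,0,0.008,0],[0.15,0,0.012,0],[0.2,0,0.016,0],[0.25,0,0.02,0],[0.3,0,0.024,0],[0.35,0,0.028,0],[0.4,0,0.032,0]],
])

```text
time: 42.15
tool_pos: [0.5654, -0.2217, 0.176]
tool_rot: [-1.572, -0.008, -1.571]
contact_force: [0.5, -0.2, 0.5]
opening: 0.0625
```

```bash
python3 -c "
from h import *
s=st()
delta([.5725,-.3206,.14],np.radians(-90))"
```

```text
t 42.15 pos [ 0.5654 -0.2217  0.176 ] rot [-1.572 -0.008 -1.571] F [ 0.5 -0.2  0.5] T [-0.   -0.14  0.03] open 0.0625 q [-0.496  0.527  1.354 -0.008  1.258 -0.493]
delta mm [98.6 36.8  7.2] twist -0.0
```

Request:
send_rows([
  [[0.045,0.018,0.003,0],[0.09,0.035,0.006,0],[0.0986,0.036,0.0072,0],[0.0986,0.036,0.0072,0],[0.0986,0.036,0.0072,0]],
])

```text
time: 42.65
tool_pos: [0.5726, -0.3195, 0.1407]
tool_rot: [-1.572, -0.008, -1.571]
contact_force: [0.3, 0.3, -0.3]
opening: 0.0624
```

```bash
python3 -c "
from h import *
s=st()
delta([.5725,-.3206,.013],np.radians(-90))
c=read_camera('wrist'); save(c,'w17')
print(proj(c,[.5725,-.3206,.048]))"
```

```text
t 42.65 pos [ 0.5726 -0.3195  0.1407] rot [-1.572 -0.008 -1.571] F [ 0.3  0.3 -0.3] T [-0.01 -0.12 -0.05] open 0.0624 q [-0.622  0.645  1.242 -0.007  1.251 -0.62 ]
delta mm [1.000e-01 1.277e+02 1.000e-01] twist -0.0
[253.20911651 193.54907152]
```

View pics/w17.png

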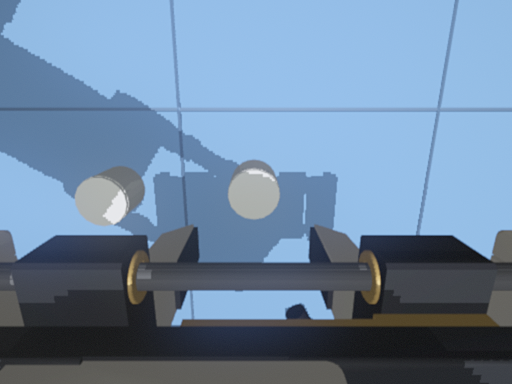

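The cover is at (254,194), as predicted. I'll descend and grip.

Request:
send_rows([
  [[0,0.04,0,0],[0,0.08,0,0],[0,0.11,0,0],[0,0.125,0,0],[0,0.126,0,0],[0,0.126,0,0]],
])

```text
time: 43.3
tool_pos: [0.5738, -0.3199, 0.0168]
tool_rot: [-1.57, -0.009, -1.569]
contact_force: [-0.2, -0.3, 0.3]
opening: 0.0623
```

Request:
send_rows([
  [[0,0,0,0],[0,0,0,0],[0,0,0,0],[0,0,0,0],[0,0,0,0],[0,0,0,0]],
], gripper=0)

```text
time: 43.9
tool_pos: [0.5746, -0.3204, 0.0185]
tool_rot: [-1.568, -0.011, -1.569]
contact_force: [-0.2, 0.0, 6.3]
opening: 0.0459
```

Request:
send_rows([
  [[0,-0.04,0,0],[0,-0.08,0,0],[0,-0.12,0,0],[0,-0.15,0,0],[0,-0.15,0,0]],
])

```text
time: 44.4
tool_pos: [0.5762, -0.3203, 0.1744]
tool_rot: [-1.559, -0.017, -1.569]
contact_force: [-0.7, 0.4, -0.2]
opening: 0.0462
```

```bash
python3 -c "
from h import *
s=st()
delta([.527,.2785,.162],np.radians(-90))
c=read_camera('wrist'); save(c,'w18')"
```

```text
t 44.40 pos [ 0.5762 -0.3203  0.1744] rot [-1.559 -0.017 -1.569] F [-0.7  0.4 -0.2] T [-0.01 -0.09 -0.06] open 0.0462 q [-0.62   0.615  1.202 -0.007  1.306 -0.62 ]
delta mm [-599.     2.   -48.2] twist 0.1
```

View pics/w18.png

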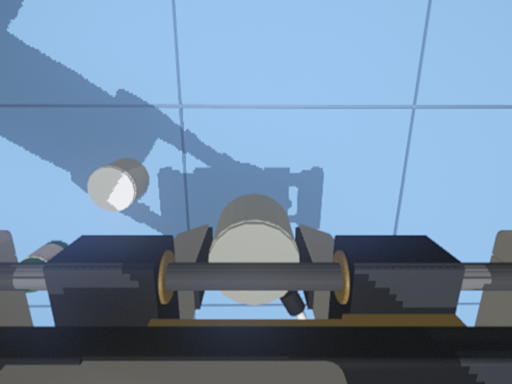

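Request:
send_rows([
  [[0,0,0,0],[-0.05,-0.001,-0.004,0],[-0.1,-0.002,-0.008,0],[-0.15,-0.003,-0.012,0],[-0.2,-0.004,-0.016,0],[-0.25,-0.005,-0.02,0],[-0.3,-0.006,-0.024,0],[-0.3,-0.006,-0.024,0]],
])

```text
time: 45.25
tool_pos: [0.5487, -0.0139, 0.1717]
tool_rot: [-1.567, -0.011, -1.563]
contact_force: [1.1, -0.3, 0.2]
opening: 0.0459
```

```bash
python3 -c "
from h import *
s=st()
delta([.527,.2777,.172],np.radians(-90))"
```

```text
t 45.25 pos [ 0.5487 -0.0139  0.1717] rot [-1.567 -0.011 -1.563] F [ 1.1 -0.3  0.2] T [-0.03 -0.12  0.  ] open 0.0459 q [-0.159  0.426  1.537 -0.012  1.174 -0.162]
delta mm [-291.7   -3.8  -19.5] twist 0.4
```

Request:
send_rows([
  [[-0.05,-0.001,-0.0035,0],[-0.1,-0.0015,-0.007,0],[-0.15,-0.002,-0.01,0],[-0.2,-0.003,-0.0135,0.4],[-0.25,-0.003,-0.017,0.4],[-0.2917,-0.004,-0.0195,0.4],[-0.2917,-0.004,-0.0195,0.4],[-0.2917,-0.004,-0.0195,0.4]],
])

```text
time: 46.05
tool_pos: [0.5263, 0.2779, 0.1706]
tool_rot: [-1.569, -0.013, -1.568]
contact_force: [-0.5, -0.1, 0.1]
opening: 0.0461
```

Request:
send_rows([
  [[0,0,0,0],[0,0,0,0],[0,0,0,0]],
])

```text
time: 46.35
tool_pos: [0.5267, 0.2766, 0.1704]
tool_rot: [-1.57, -0.013, -1.57]
contact_force: [0.2, 0.4, -0.2]
opening: 0.0463
```

```bash
python3 -c "
from h import *
s=st()
delta([.527,.2777,.145],np.radians(-90))"
```

```text
t 46.35 pos [0.5267 0.2766 0.1704] rot [-1.57  -0.013 -1.57 ] F [ 0.2  0.4 -0.2] T [-0.02 -0.11 -0.08] open 0.0463 q [ 0.362  0.513  1.393 -0.013  1.239  0.365]
delta mm [-1.5 25.4  0.3] twist 0.0
```

Request:
send_rows([
  [[-0.0015,0.01,0.0005,0],[-0.0015,0.02,0.0005,0],[-0.0015,0.023,0.0005,0],[-0.0015,0.023,0.0005,0]],
])

```text
time: 46.75
tool_pos: [0.5267, 0.2775, 0.1463]
tool_rot: [-1.572, -0.014, -1.57]
contact_force: [0.6, 0.5, -0.2]
opening: 0.0463
```

```bash
python3 -c "
from h import *
s=st()
delta([.527,.2777,.115],np.radians(-90))
c=read_camera('wrist'); save(c,'w19')"
```

```text
t 46.75 pos [0.5267 0.2775 0.1463] rot [-1.572 -0.014 -1.57 ] F [ 0.6  0.5 -0.2] T [ 0.03 -0.12  0.01] open 0.0463 q [ 0.363  0.537  1.422 -0.014  1.188  0.368]
delta mm [-0.6 31.3  0.4] twist 0.0
```

View pics/w19.png

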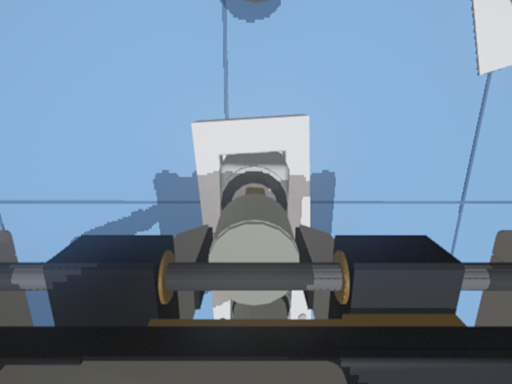

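Request:
send_rows([
  [[-0.0003,0.01,0.0004,0],[-0.0003,0.02,0.0004,0],[-0.0003,0.03,0.0004,0],[-0.0003,0.03,0.0004,0]],
])

```text
time: 47.2
tool_pos: [0.5263, 0.2771, 0.1148]
tool_rot: [-1.574, -0.015, -1.57]
contact_force: [-0.9, 1.0, -0.1]
opening: 0.046
```

Request:
send_rows([
  [[0,0.004,0,0],[0,0.007,0,0],[0,0.007,0,0]],
])

```text
time: 47.5
tool_pos: [0.5264, 0.2774, 0.1078]
tool_rot: [-1.574, -0.014, -1.57]
contact_force: [-0.2, 1.9, -1.6]
opening: 0.046
```

Request:
send_rows([
  [[0,0.003,0,0],[0,0.003,0,0]],
])

```text
time: 47.7
tool_pos: [0.5265, 0.2775, 0.1052]
tool_rot: [-1.573, -0.014, -1.57]
contact_force: [-1.5, 1.1, 2.8]
opening: 0.0461
```

Request:
send_rows([
  [[0,0.003,0,0],[0,0.003,0,0]],
])

```text
time: 47.9
tool_pos: [0.5265, 0.2776, 0.1026]
tool_rot: [-1.572, -0.014, -1.57]
contact_force: [-1.8, 1.3, 4.1]
opening: 0.0462
```

Request:
send_rows([
  [[0,0.003,0,0],[0,0.003,0,0]],
])

```text
time: 48.1
tool_pos: [0.5267, 0.2777, 0.1018]
tool_rot: [-1.571, -0.013, -1.569]
contact_force: [-5.5, -1.3, 15.7]
opening: 0.046
```

Request:
send_rows([
  [[0,0.003,0,0],[0,0.003,0,0]],
])

```text
time: 48.3
tool_pos: [0.5268, 0.2778, 0.1018]
tool_rot: [-1.569, -0.013, -1.569]
contact_force: [-6.8, -1.6, 20.4]
opening: 0.046
```

Request:
send_rows([
  [[0,0.002,0,0],[0,0.002,0,0]],
])

```text
time: 48.5
tool_pos: [0.5267, 0.2778, 0.1018]
tool_rot: [-1.568, -0.012, -1.568]
contact_force: [-5.2, -1.0, 14.4]
opening: 0.046
```

Stopped hard at 0.1018, where home was expected. I'll release, lift, and press the top as a check.

Request:
send_rows([
  [[0,-0.001,0,0],[0,-0.001,0,0],[0,-0.001,0,0],[0,-0.001,0,0]],
], gripper=0.68)

```text
time: 48.9
tool_pos: [0.5266, 0.2776, 0.1023]
tool_rot: [-1.568, -0.013, -1.568]
contact_force: [-0.4, -0.1, 0.5]
opening: 0.0623
```

Request:
send_rows([
  [[0,-0.03,0,0],[0,-0.05,0,0],[0,-0.057,0,0],[0,-0.057,0,0]],
])

```text
time: 49.3
tool_pos: [0.5269, 0.2785, 0.1598]
tool_rot: [-1.567, -0.012, -1.569]
contact_force: [-0.1, 0.1, 1.2]
opening: 0.0625
```

Request:
send_rows([
  [[0,0,0,0],[0,0,0,0],[0,0,0,0],[0,0,0,0],[0,0,0,0],[0,0,0,0],[0,0,0,0],[0,0,0,0]],
], gripper=0)

```text
time: 50.1
tool_pos: [0.5268, 0.2785, 0.1599]
tool_rot: [-1.567, -0.012, -1.568]
contact_force: [0.1, 0.7, 0.8]
opening: 0.0037
```

```bash
python3 -c "
from h import *
s=st()
delta([.527,.2775,.134],np.radians(-90))
c=read_camera('scene'); save(c,'s20',(220,130,360,240),5.5)"
```

```text
t 50.10 pos [0.5268 0.2785 0.1599] rot [-1.567 -0.012 -1.568] F [0.1 0.7 0.8] T [ 0.01 -0.03  0.07] open 0.0037 q [ 0.365  0.523  1.408 -0.014  1.212  0.367]
delta mm [ 0.7 25.9  0.1] twist 0.1
```

View pics/s20.png

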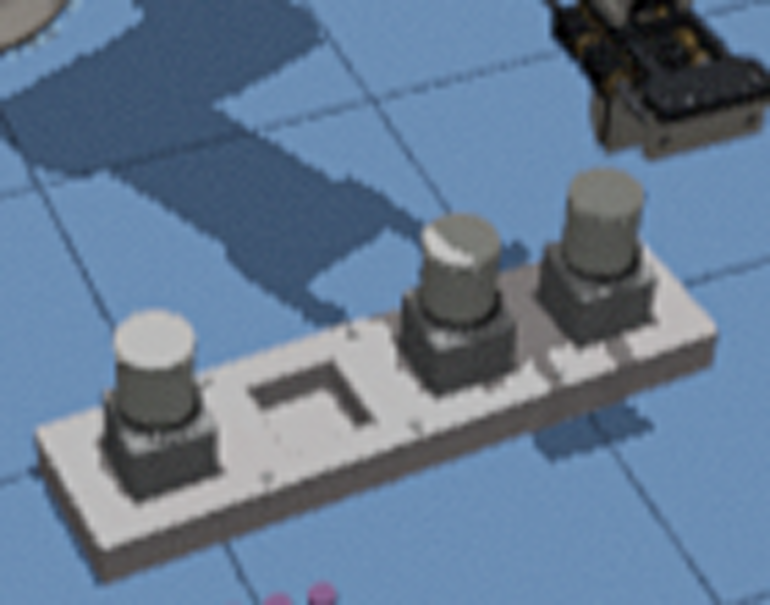

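Request:
send_rows([
  [[0.0007,0.01,0,0],[0.0007,0.02,0,0],[0.0007,0.026,0,0],[0.0007,0.026,0,0]],
])

```text
time: 50.55
tool_pos: [0.5261, 0.2771, 0.1322]
tool_rot: [-1.569, -0.013, -1.568]
contact_force: [-0.1, -0.3, 0.2]
opening: 0.0006
```

Request:
send_rows([
  [[0,0.003,0,0],[0,0.003,0,0]],
])

```text
time: 50.75
tool_pos: [0.5259, 0.2769, 0.1287]
tool_rot: [-1.57, -0.014, -1.569]
contact_force: [-0.1, 0.5, -0.2]
opening: 0.0002
```

Request:
send_rows([
  [[0,0.003,0,0],[0,0.003,0,0]],
])

```text
time: 50.95
tool_pos: [0.5262, 0.277, 0.1259]
tool_rot: [-1.569, -0.013, -1.569]
contact_force: [-1.2, -0.0, 0.5]
opening: 0.0003
```

Request:
send_rows([
  [[0,0.003,0,0],[0,0.003,0,0]],
])

```text
time: 51.15
tool_pos: [0.5269, 0.2773, 0.1256]
tool_rot: [-1.566, -0.012, -1.568]
contact_force: [-4.0, -1.6, 16.3]
opening: 0.0004
```

Home: same 0.1256 stop as the others. I'll lift clear and do a final check of the whole scene.

Request:
send_rows([
  [[0,-0.03,0,0],[0,-0.07,0,0],[0,-0.11,0,0],[0,-0.13,0,0],[0,-0.13,0,0]],
])

```text
time: 51.65
tool_pos: [0.5276, 0.2795, 0.2593]
tool_rot: [-1.56, -0.01, -1.568]
contact_force: [0.5, -0.1, -0.5]
opening: 0.0005
```

Request:
send_rows([
  [[0,0,-0.04,0],[0,0,-0.08,0],[0,0,-0.1,0],[0,0,-0.1,0],[0,0,-0.1,0]],
])

```text
time: 52.15
tool_pos: [0.4277, 0.2792, 0.2576]
tool_rot: [-1.56, -0.01, -1.568]
contact_force: [0.2, -0.3, -0.4]
opening: 0.0002
```

```bash
python3 -c "
from h import *
s=st()
c=read_camera('scene'); save(c,'s21',None,1.5)
c=read_camera('top'); save(c,'t21',None,1.5)"
```

```text
t 52.15 pos [0.4277 0.2792 0.2576] rot [-1.56  -0.01  -1.568] F [ 0.2 -0.3 -0.4] T [ 0.02 -0.18  0.05] open 0.0002 q [ 0.437  0.286  1.499 -0.014  1.35   0.437]
```

View pics/s21.png

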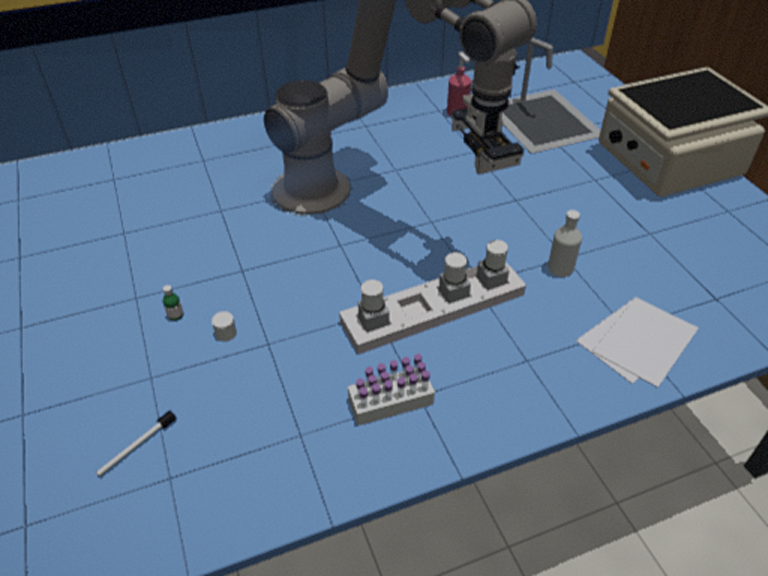

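View pics/t21.png

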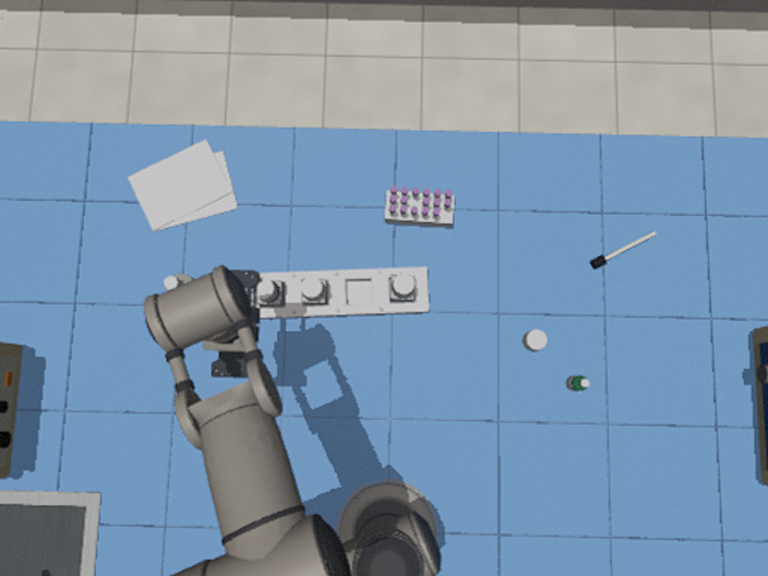

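All three covers are on, the spare is standing at (535,340), and the bottles, rack and flasks are in place. Handing in.

```bash
python3 -c "
from cell import hand_in
print(hand_in())"
```

```text
the job is handed in; nothing more can be done
None
```

The job is handed in at about 52 s, well inside the 210 s limit. There were three flasks in the block; the fourth well was empty.

- **Plugs:** I turned each one clockwise until the wrist torque jumped, then a little further, stopping at about 0.5 N m. From the torque and the angle turned, I estimate each plug went 0.1–0.3 rad past the bite. That is inside the snug range and well below the 1.1 N m of overtightening.
- **Covers:** I pressed each cover down while gripped, with about 20 N. I then pressed its top with shut fingers. All three stopped hard at the height that matches fully home, at a reported 0.1256 m.
- **Last pictures:** The flasks are in their wells, the spare cover stands where it was, and both bottles and the rack look unmoved. I saw no cover knocked aside during the run.

Two readings disagreed with the description:
- **Fingertips:** They sit about 6 mm behind the reported tool point, not 25 mm ahead of it. My first grasp closed in the air above the first plug. I then touched the top of the plug bar with shut fingers and used that measured height for everything after.
- **One cover:** The second cover read about 47.5 mm in the grip instead of 46 mm, and the same on a regrip. It went on normally and ended at the same height as the others.

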